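# Draw the core from the coil and check it in the taper gauge

### The job

Take the blue hook tool from its rack, catch the core's yellow loop deep in the copper coil and draw the core right out. Set it down gently, upright, on the white square at the wide end of the taper gauge, then, with the tool, move it along the slot until it wedges between the blue rails at the green marks, and hang the tool back upright in its rack. The gripper itself must never touch the core, which chips easily, and leave everything else on the bench where it is.

Things in the scene. Friction and masses are not known exactly. Their poses are not given: they have to be found in the camera images.
- core: Dark grey ferrite cylinder, 56 mm diameter, 50 mm tall, about 0.25 kg, with an upright yellow pull loop on top, 91 mm tall in all. Origin: centre of its underside, z up. It starts standing on the floor of the coil's bore, up to 4 mm off the bore's axis.
- core_loop (a point): Middle of the underside of the loop's crown, 86 mm above the core's origin (36 mm above its top face). The loop is an arch of 5 mm round wire in the core's y-z plane, so its opening faces the core's +x and -x: 38 mm wide outside, 28 mm inside, legs straight up to 74 mm above the origin, then rounded to a top at 91 mm.
- coil: Fixed copper coil with black flanges on a black 150 mm square foot: 116 mm outside diameter (flanges 136 mm), 140 mm high, with an upright round bore of 80 mm diameter open at the top; the bore's floor is 10 mm above the bench. Origin: centre of its underside on the bench, z up along the bore.
- hook_tool: Hook tool, 0.12 kg, hung upright in the rack. Origin: centre of the underside of its steel collar (32 mm diameter, 5 mm thick). Above: blue handle, 24 x 24 mm (sides along x, y), 5 to 65 mm above the origin; a red stripe on its top marks the side to which the hook points. Below: 6 mm round shank on the z axis, down to the hook. In the rack the hook starts within 0.2 rad of the rack's +x.
- hook_seat (a point): Where a load rests in the hook: 8 mm to the tool's +x and 68 mm below its origin. The hook is a square J of 6 mm wire pointing to the tool's +x: bottom bar from 74 to 68 mm below the origin, upturned tip centred 16 mm from the shank's axis (outer side 19 mm), its end 60 mm below the origin; 10 mm gap between shank and tip.
- rack: Fixed grey tool rack. Its aluminium fork, 8 mm thick, has a slot 16 mm wide along the rack's x axis, from its open end at x = -34 mm to its closed end at x = +14 mm. A post stands at x = +55 to +69 mm, no higher than the fork. Origin: on the bench, below the place where the tool hangs.
- rack_fork (a point): The tool's place: 115 mm above the rack's origin, level with the fork's upper face; the tool's collar rests here, its shank in the slot. The hook does not pass up through the slot: slide the tool out to the rack's -x by 60 mm or more, and in again the same way.
- gauge: Fixed taper gauge, polished and slippery: aluminium base 270 x 134 mm, 8 mm thick, with two blue rails, tops 33 mm above the bench. Origin: centre of the underside. The slot runs along the gauge's x axis (middle y = 0), narrowing to +x: 104 mm wide at x = -130 mm, 76 mm at x = -60 mm, then evenly down to 44 mm at x = +120 mm.
- gauge_square (a point): Centre of the white 50 mm square where the core is set down, on the base's upper face (8 mm above the bench) at x = -95 mm, y = 0 of the gauge.
- gauge_wedge (a point): Where the 56 mm core's axis stands when it just wedges: x = +51 mm, y = 0 of the gauge, on the base's upper face; a few mm farther if pushed harder, a push of about 8 N is enough. Green marks on the rails from x = +42 to +64 mm.
- jar: Jar, 60 mm diameter, 85 mm high, loose; leave it alone. Origin: centre of underside.
- spool: Solder spool, 56 mm diameter, 56 mm high, standing loose; leave it alone. Origin: centre of underside.
- screwdriver: Yellow-handled screwdriver lying loose; leave it alone.
- meter: Yellow multimeter, 80 x 150 x 30 mm, lying loose; leave it alone. Origin: centre of underside.
- plain_core: Another core, without a loop, 48 mm diameter, 50 mm tall; leave it alone. Origin: centre of underside.
- mug: White mug, 80 mm wide, 95 mm high; leave it alone. Origin: centre of underside.

How it is judged:
On the way, in this order (a step that is already met when the one before it is completed fails the run):
1. the hook tool has been taken out of its rack (horizontal distance between hook_tool and rack above 0.05 m), for 0.1 s.
2. the core hangs on the hook tool, clear above the coil's mouth (z of core in the frame of coil above 0.141 m and contact force between hook_tool and core above 0.5 N), for 0.1 s.
3. the core stands upright on the white square of the gauge (its axis within 25 mm of the square's centre), free of the tool (x of core in the frame of gauge between -0.12 and -0.07 m and y of core in the frame of gauge between -0.025 and 0.025 m and z of core in the frame of gauge between 0.004 and 0.012 m and angle between core's own z axis and vertical below 0.1 rad and contact force between hook_tool and core below 0.1 N), for 0.2 s.
4. the core is wedged between the rails at the green marks, upright on the gauge's base (x of core in the frame of gauge between 0.045 and 0.075 m and y of core in the frame of gauge between -0.006 and 0.006 m and z of core in the frame of gauge between 0.004 and 0.012 m and angle between core's own z axis and vertical below 0.1 rad), for 0.2 s.
At the end, for the whole second after the job is handed in: The core stands upright (within 0.1 rad) on the gauge's base, its axis 45 to 75 mm along the gauge's x and within 6 mm of its middle; the hook tool hangs upright (within 0.12 rad) in its rack, its collar on the fork, within 20 mm along and 12 mm across the slot of where it hung; both at rest (all of step 4 and x of hook_tool in the frame of rack between -0.02 and 0.02 m and y of hook_tool in the frame of rack between -0.012 and 0.012 m and z of hook_tool in the frame of rack between 0.11 and 0.12 m and angle between hook_tool's own z axis and vertical below 0.12 rad and linear speed of each of core, hook_tool below 0.02 m/s); the robot touches nothing.
It fails at once if the gripper or the arm touches the core (contact force between any of the fingers, the arm and core above 0.3 N).
It fails at once if the core tips over (more than 0.8 rad) (angle between core's own z axis and vertical above 0.8 rad).
It fails at once if the core is dropped or forced hard onto the gauge (over 80 N) (contact force between core and gauge above 80 N).
It fails at once if a bystander is moved by more than 20 mm (distance of any of jar, spool, screwdriver, meter, plain_core, mug from where it was at the start of the episode above 0.02 m).
It also fails if it takes over 72 s, if anything falls off the work surface, if the arm or the gripper's body presses on something with over 40 N, if the wrist force passes 120 N, or if a joint passes its speed limit or range.

### The arm

A 7-joint arm with a two-finger parallel gripper is mounted at the origin on the work surface. World frame = base frame: x ahead of the robot, y to its left, z up, the work surface at z = 0. Lengths are in m, angles in rad, forces in N, time in s.
With the tool pointing down it reaches from about 0.4 to 0.85 m from the base axis. Payload 10.4 kg.
Tool frame: the origin (TCP) lies between the finger pads; the fingertips stand 17 mm ahead of it and the grasp point (between the pads) lies 2 mm behind it; z points along the fingers, y is the direction in which the jaws open and shut (so a half turn about z gives the same grasp; the last joint's range is limited). The gripper opens to 85 mm and grips with 20 to 120 N. Pads are 22 mm wide; open, the fingers measure 114 mm over their backs; the gripper's body (76 mm by 85 mm) begins 54 mm behind the grasp point. The pads swing forward as they close: fully open they stand 13 mm farther back than shut.
Start: joints at [1.291, 0.332, -0.065, 1.46, 0.022, 1.35, -0.088], TCP at [0.159, -0.605, 0.224] pointing down, gripper open.
Joint ranges: [-2.6, 2.6], [-0.5, 2.12], [-1.47, 1.34], [0.16, 2.42], [-1.27, 4.41], [0.06, 2.06], [-2.6, 2.6]. Speed limits (rad/s): [2.22, 2.22, 2.79, 2.79, 3.14, 3.14, 3.14].

### API

Orientations are given as a unit quaternion [x, y, z, w].
In Python, from workcell import manip gives the robot as it stands.
- The arm moves only by the tool jog_arm, never from a script. Its argument "steps" is one flat list of numbers, 5 for each row, row after row: the finger opening in m, from 0 to 0.0854, then the shift along the tool's x, y, z in m, then the turn about the tool's z in rad. In form: [gripper, x, y, z, twist, gripper, x, y, z, twist, ...]. A call has exactly 10 rows; each row is the pose to reach, as a shift and turn from the pose commanded when the call began, along the tool's axes at that moment; what a row does not reach only later rows make up. A row lasts 1/10 s, in which the tool goes at most 50 mm and 8.59 degrees, less where a joint would pass 70% of its speed; a pose out of reach is approached as far as the arm can. A call with a gripper value outside its range is refused whole. The fingers move at their own pace and stop on an object; "grip_force" is the grip in N (left out, the last holds). Time passes only in rows, so rows that repeat a pose let the fingers close, or fill a call up. It gives the time, the measured TCP pose, the force and the opening at its end, in the units of the state.
- manip.get_obs(): the state, without advancing time (a new reading comes with each control period).
- manip.camera(name): name is "scene" or "top" or "wrist"; returns (picture, depth): 420x560x3 uint8, red, green, blue; 420x560 float32, m along the optical axis (not along the pixel's ray), 0 where there is no reading.
- manip.calibration(name): a dict with "mtx" (3x3 intrinsics, pixels), "k1" (the pictures are not rectified: a ray, as slopes to the right and down, at radius r is drawn at 1 + k1 r^2 times it, then the intrinsics apply), "world_to_cam" (4x4, takes a point from world to camera coordinates). Camera axes: x right, y down, z forward; pixel columns grow to the right and rows downward; lengths in m; the calibration is good to about 2 mm. A picture is of the moment at which its call begins: read the wrist's pose just before it. calibration takes no time and is no camera call; for the wrist camera it gives the pose at the moment of the call.
- manip.hand_in(): hands the job in, once; it reports no verdict.
The state is a dict: "clock": time; "joint_pos": joint angles; "joint_velocities": joint speeds; "tau": joint torques, N m; "position": TCP position; "ee_rot": TCP orientation; "ft_force": force on the tool from outside, world axes, zero at the start; "torque": the same for the moment, N m; "grip_width": opening from 0.0 (shut) to 1.0 (fully open).
Only numpy, scipy, OpenCV 4.12 (cv2) and the standard library are available. Lean on these libraries where they do the work, as an engineer would, in place of code of your own. Each camera call takes 0.05 s, during which the arm holds its last target.

## Working session

There is one attempt and no reset: what is moved stays moved. The work goes in short steps, Python scripts to look and compute and a tool call to move; the robot and the scene stay as the last step left them, time stands still between calls to the robot, and variables do not carry over. Pictures are saved under pics/ and viewed, and the job is handed in when it is done.

Besides the shell and the picture viewer there is one more tool, called after ">>>" as name(argument=value, ...) on one line, values as JSON. jog_arm: Moves the arm, as the interface text tells. Its arguments: {"type":"object","properties":{"steps":{"type":"array"},"grip_force":{"type":"number"}},"required":["steps"]}

```bash
ls; mkdir -p pics; cat > h.py <<'E'
import numpy as np, cv2
from workcell import manip
def grab(n,name):
    cal=manip.calibration(n); im,d=manip.camera(n)
    cv2.imwrite(f'pics/{name}.png',cv2.cvtColor(im,cv2.COLOR_RGB2BGR)); np.savez(f'pics/{name}.npz',im=im,d=d,M=cal['mtx'],k1=cal['k1'],T=cal['world_to_cam'])
    return im,d,cal
def load(name):
    z=np.load(f'pics/{name}.npz'); return z['im'],z['d'],dict(mtx=z['M'],k1=float(z['k1']),world_to_cam=z['T'])
def ray(cal,px):
    px=np.asarray(px,float).reshape(-1,2)
    K=cal['mtx']; p=np.c_[(px[:,0]-K[0,2])/K[0,0],(px[:,1]-K[1,2])/K[1,1]]
    q=p.copy()
    for _ in range(20): q=p/(1+cal['k1']*(q**2).sum(1,keepdims=True))
    T=cal['world_to_cam'];R=T[:3,:3];o=-R.T@T[:3,3]
    return o,(np.c_[q,np.ones(len(q))])@R
def onplane(cal,px,z):
    o,d=ray(cal,px); return o+d*((z-o[2])/d[:,2])[:,None]
def bydepth(cal,px,dep):
    o,d=ray(cal,px); return o+d*np.asarray(dep).reshape(-1,1)
def cloud(cal,dep):
    h,w=dep.shape; u,v=np.meshgrid(np.arange(w),np.arange(h))
    P=bydepth(cal,np.c_[u.ravel(),v.ravel()],dep.ravel()).reshape(h,w,3); P[dep==0]=np.nan; return P
def proj(cal,P):
    P=np.asarray(P,float).reshape(-1,3);T=cal['world_to_cam'];c=P@T[:3,:3].T+T[:3,3];s=c[:,:2]/c[:,2:];s=s*(1+cal['k1']*(s**2).sum(1,keepdims=True));K=cal['mtx']
    return np.c_[s[:,0]*K[0,0]+K[0,2],s[:,1]*K[1,1]+K[1,2]]
E
python3 - <<'E'
from h import *
for n in ['scene','top','wrist']:
    im,d,c=grab(n,n+'0'); T=c['world_to_cam'];print(n,(-T[:3,:3].T@T[:3,3]).round(3),T[2,:3].round(3),c['k1'],c['mtx'][0,0])
print(manip.get_obs())
E
```

```text
pics
scene [ 1.403 -0.484  0.752] [-0.714  0.411 -0.567] -0.07763963209005376 488.0290436065009
top [0.463 0.008 1.298] [ 0.074 -0.026 -0.997] 0.018679745978767127 429.33468674300366
wrist [ 0.241 -0.583  0.373] [-0.315 -0.081 -0.946] -0.03552586198776116 355.6151253847054
{'clock': 0.15, 'joint_pos': array([ 1.29136782,  0.332703  , -0.06472516,  1.4607283 ,  0.02160547,
        1.34989742, -0.08845796]), 'joint_velocities': array([-0.00185921, -0.00117169,  0.0008613 , -0.00183905, -0.00076557,
       -0.00111065,  0.00122679]), 'tau': array([ 8.43880680e-04, -6.25828028e+01,  4.90489835e-02, -3.91853678e+01,
        1.62225345e-02,  7.55041139e-03,  2.19230526e-05]), 'position': array([ 0.15870031, -0.60422362,  0.22342317]), 'ee_rot': array([ 9.91760731e-01,  1.28103012e-01, -8.71564669e-05, -5.12849134e-04]), 'ft_force': array([-0.33485832,  0.45542197,  0.55393065]), 'torque': array([0.00151835, 0.04703567, 0.02814058]), 'grip_width': 0.9990730327684381}
```

View pics/top0.png

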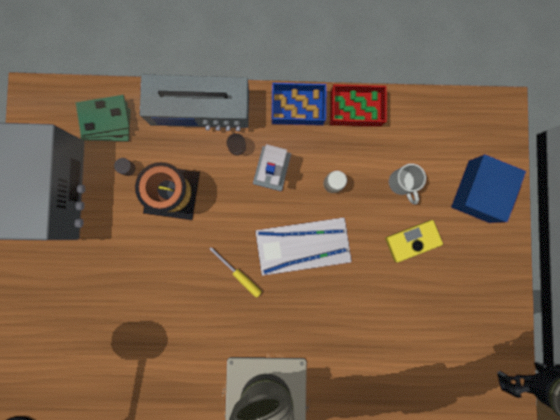

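View pics/scene0.png

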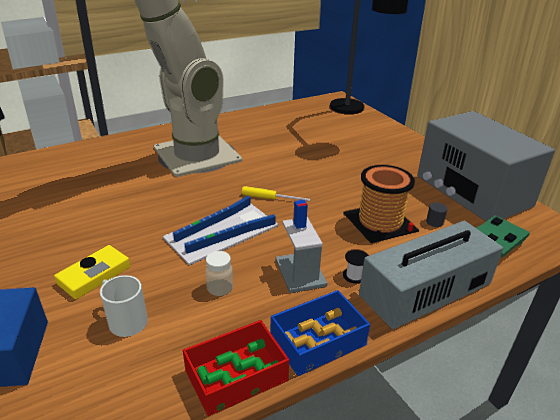

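View pics/wrist0.png

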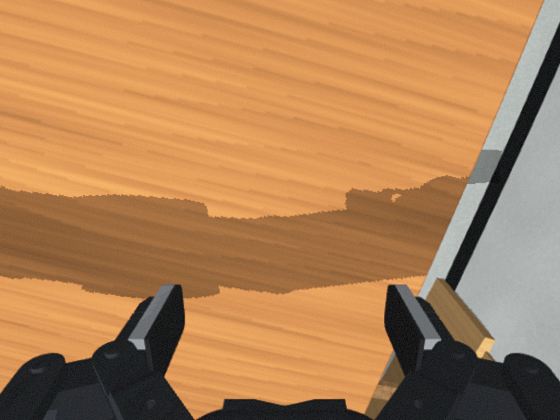

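```bash
python3 - <<'E'
from h import *
im,d,c=load('top0'); b=im[...,::-1]
A=cv2.resize(b[140:220,110:210],None,fx=4,fy=4,interpolation=cv2.INTER_CUBIC)
B=cv2.resize(b[130:210,240:340],None,fx=4,fy=4,interpolation=cv2.INTER_CUBIC)
C=cv2.resize(b[205:285,250:360],None,fx=5,fy=5,interpolation=cv2.INTER_CUBIC)[:240*2,:550]
cv2.imwrite('pics/z1.png',np.hstack([A,B]));cv2.imwrite('pics/z2.png',C)
P=cloud(c,d)
for n,px in dict(coilfl=(165,165),fork=(262,160),handle=(271,169),jar=(337,181),spool=(236,145),mug=(408,180),gz=(303,246),plain=(124,167),loop=(166,189)).items():
    print(n,P[px[1],px[0]].round(3))
E
```

```text
coilfl [0.656 0.285 0.141]
fork [0.681 0.024 0.114]
handle [ 0.646 -0.001  0.178]
jar [ 0.63  -0.191  0.088]
spool [0.733 0.101 0.06 ]
mug [ 0.65  -0.423  0.002]
gz [ 0.443 -0.103  0.012]
plain [0.663 0.424 0.051]
loop [0.6   0.299 0.06 ]
```

View pics/z1.png

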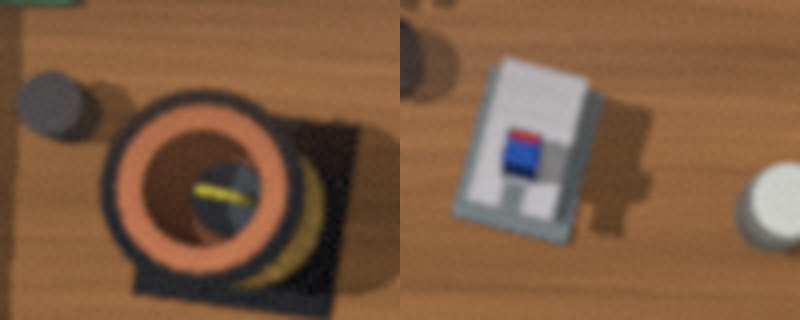

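View pics/z2.png

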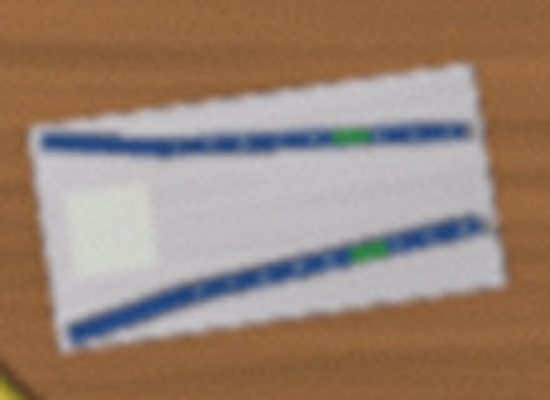

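```bash
python3 - <<'E'
from h import *
im,d,c=load('top0');P=cloud(c,d);z=P[...,2]
def box(m,r):
    k=np.zeros_like(m);k[r[1]:r[3],r[0]:r[2]]=1;return m&k
hsv=cv2.cvtColor(im,cv2.COLOR_RGB2HSV)
# gauge: white base and blue, green
m=box(((hsv[...,1]<60)&(hsv[...,2]>120)),(245,205,365,285)).astype(np.uint8)
m=cv2.morphologyEx(m,cv2.MORPH_CLOSE,np.ones((9,9),np.uint8))
cs,_=cv2.findContours(m,0,1);k=max(cs,key=cv2.contourArea)
px=onplane(c,k[:,0],0.008);r=cv2.minAreaRect((px[:,:2]*1000).astype(np.float32));print('gauge',r)
g=box((hsv[...,0]>45)&(hsv[...,0]<75)&(hsv[...,1]>120),(245,205,365,285))
n,l,s,ce=cv2.connectedComponentsWithStats(g.astype(np.uint8));print('green',[(s[i,4],onplane(c,ce[i],0.033)[0].round(4)) for i in range(1,n)])
sq=None
# fork
m=box(((hsv[...,1]<40)&(hsv[...,2]>110)),(240,130,300,210)).astype(np.uint8)
cs,_=cv2.findContours(m,0,1);k=max(cs,key=cv2.contourArea)
px=onplane(c,k[:,0],0.115);r=cv2.minAreaRect((px[:,:2]*1000).astype(np.float32));print('fork',r)
for nm,lo,hi in (('blue',100,130),('red',-1,8)):
    g=box((hsv[...,0]>=lo)&(hsv[...,0]<=hi)&(hsv[...,1]>130),(255,150,290,185)).astype(np.uint8)
    g=g&(z>0.16)
    n,l,s,ce=cv2.connectedComponentsWithStats(g.astype(np.uint8));print(nm,[(s[i,4],onplane(c,ce[i],0.18)[0].round(4)) for i in range(1,n)])
# coil flange
m=box((abs(z-0.14)<0.006),(120,150,210,225)).astype(np.uint8)
cs,_=cv2.findContours(m,cv2.RETR_CCOMP,1)[0],0
for k in cs:
    if len(k)>20:
        px=onplane(c,k[:,0],0.14);print('coil',cv2.fitEllipse((px[:,:2]*1000).astype(np.float32)))
y=box((hsv[...,0]>20)&(hsv[...,0]<35)&(hsv[...,1]>130)&(hsv[...,2]>120),(150,175,185,200))
v,u=np.nonzero(y);q=onplane(c,np.c_[u,v],0.098);print('loop',len(q),q.mean(0),cv2.fitLine((q[:,:2]*1000).astype(np.float32),2,0,.1,.1).ravel(),z[y])
E
```

```text
gauge ((443.312255859375, -103.42918395996094), (136.4947509765625, 272.2944030761719), 9.410561561584473)
green [(np.int32(7), array([ 0.4858, -0.1503,  0.033 ])), (np.int32(13), array([ 0.4188, -0.1614,  0.033 ]))]
fork ((662.126220703125, -3.8060874938964844), (79.46234130859375, 116.11508178710938), 76.47782897949219)
blue [(np.int32(47), array([0.6461, 0.0014, 0.18  ]))]
red []
coil ((597.8262939453125, 295.8064880371094), (133.69235229492188, 134.51751708984375), 161.58139038085938)
coil ((597.475830078125, 295.489013671875), (80.85543060302734, 81.48099517822266), 87.24840545654297)
loop 25 [0.59911079 0.29540566 0.098     ] [1.8162270e-01 9.8336828e-01 5.9911078e+02 2.9540567e+02] [0.09664461 0.05938053 0.09658999 0.09879806 0.09729243 0.10033479
 0.10420032 0.10443652 0.1018804  0.07365693 0.06643352 0.09877085
 0.09867329 0.09781369 0.1020963  0.09715974 0.09615824 0.09907007
 0.09254659 0.06014974 0.05683333 0.05957495 0.09337219 0.0936345
 0.09165337]
```

>>> jog_arm(steps=[0.085,0.015,-0.011,-0.02,-0.05,0.085,0.045,-0.033,-0.04,-0.1,0.085,0.084,-0.062,-0.06,-0.17,0.085,0.123,-0.091,-0.077,-0.24,0.085,0.162,-0.12,-0.077,-0.31,0.085,0.201,-0.148,-0.077,-0.38,0.085,0.24,-0.177,-0.077,-0.45,0.085,0.279,-0.206,-0.077,-0.52,0.085,0.318,-0.235,-0.077,-0.59,0.085,0.34,-0.25,-0.077,-0.65])

```text
clock: 1.15
position: [0.4263, -0.2724, 0.3012]
ee_rot: [0.897, 0.441, 0.0, 0.0]
ft_force: [0.1, -0.3, 0.6]
grip_width: 0.992
```

>>> jog_arm(steps=[0.085,0.03,0,0,-0.05,0.085,0.07,-0.001,0,-0.1,0.085,0.11,-0.001,0,-0.16,0.085,0.15,-0.001,0,-0.22,0.085,0.19,-0.002,0,-0.28,0.085,0.23,-0.002,0,-0.34,0.085,0.27,-0.003,0,-0.4,0.085,0.31,-0.003,0,-0.43,0.085,0.335,-0.003,0,-0.43,0.085,0.348,-0.003,0,-0.43])

```text
clock: 2.15
position: [0.6369, 0.0014, 0.3001]
ee_rot: [0.784, 0.621, -0.0, -0.001]
ft_force: [-0.0, -0.1, 0.7]
grip_width: 0.994
```

```bash
python3 - <<'E'
from h import *
im,d,c=grab('wrist','w1'); o=manip.get_obs();print(o['position'],o['ee_rot'],o['joint_pos'])
print(proj(c,[[.646,.001,.18],[.646,.001,.115]]))
E
```

```text
[0.63713499 0.0022414  0.29997723] [ 7.83925243e-01  6.20854543e-01 -2.81181685e-05 -9.21265409e-04] [ 0.4006099   0.40946342 -0.66997091  1.27135846  0.24825533  1.54404436
 -0.46594853]
[[294.59200891 202.41301169]
 [292.80754385 182.69755724]]
```

View pics/w1.png

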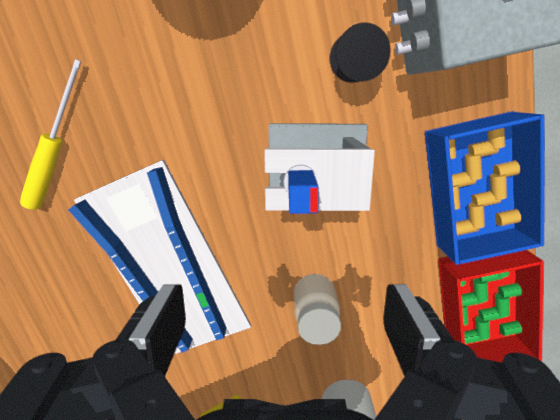

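```bash
python3 - <<'E'
from h import *
im,d,c=load('w1');P=cloud(c,d);z=P[...,2]
hsv=cv2.cvtColor(im,cv2.COLOR_RGB2HSV)
def box(m,r):
    k=np.zeros_like(m);k[r[1]:r[3],r[0]:r[2]]=1;return m&k
blue=(hsv[...,0]>100)&(hsv[...,0]<130)&(hsv[...,1]>130); red=((hsv[...,0]<8)|(hsv[...,0]>172))&(hsv[...,1]>150)
def rect(m,zz,n):
    m=m.astype(np.uint8);cs,_=cv2.findContours(m,0,1);k=max(cs,key=cv2.contourArea)
    q=onplane(c,k[:,0],zz);r=cv2.minAreaRect((q[:,:2]*1000).astype(np.float32));print(n,np.round(r[0],1),np.round(r[1],1),round(r[2],2));return r
top=box((blue|red)&(z>0.172),(270,150,340,225));print('topz',np.median(z[top]))
rect(top,.18,'handle');
v,u=np.nonzero(box(red,(270,150,340,225)));q=onplane(c,np.c_[u,v],.18);print('red',q.mean(0).round(4),len(u))
v,u=np.nonzero(box(blue&(z>.172),(270,150,340,225)));q2=onplane(c,np.c_[u,v],.18);print('blue',q2.mean(0).round(4),np.degrees(np.arctan2(*(q.mean(0)-q2.mean(0))[1::-1])))
fork=box((abs(z-.115)<.006)&(hsv[...,1]<40),(250,140,385,220));print('fz',np.median(z[fork]));rect(fork|top,.115,'fork')
cv2.imwrite('pics/fz.png',cv2.resize(im[120:225,250:390,::-1],None,fx=5,fy=5,interpolation=cv2.INTER_CUBIC))
E
```

```text
topz 0.1798278557220952
handle [653.4   2.9] [24.7 22.4] 77.0
red [ 6.614e-01 -2.000e-04  1.800e-01] 164
blue [0.6508 0.0044 0.18  ] -23.65292659465642
fz 0.11484443216193782
fork [670.   -3.8] [ 63.4 102.3] 76.83
```

View pics/fz.png

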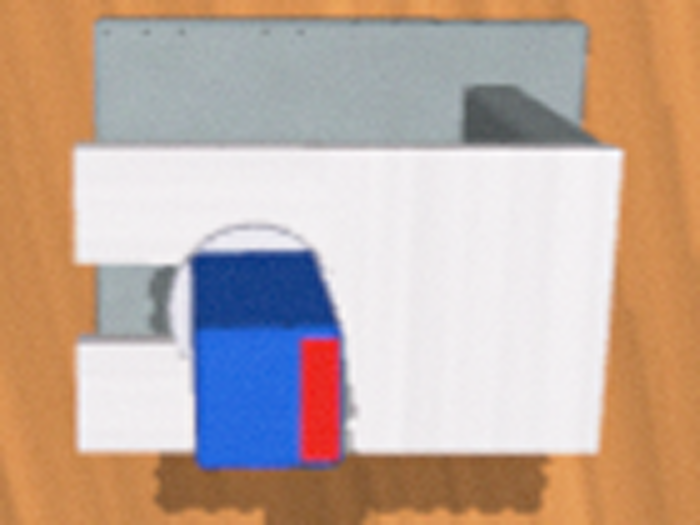

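```bash
python3 - <<'E'
from h import *
im,d,c=load('w1')
f=lambda L:np.array(L)/5-.4+[250,120]
H=onplane(c,f([(194,327),(337,336),(342,462),(200,468)]),.18)[:,:2];print(H.round(4),H.mean(0))
e=lambda a,b:np.degrees(np.arctan2(*(b-a)[::-1])).round(1)
print(e(H[0],H[1]),e(H[3],H[2]),e(H[3],H[0])-90,e(H[2],H[1])-90)
s=onplane(c,f([(301,338),(302,462)]),.18)[:,:2];print('stripe',e(s[1],s[0])-90)
F=onplane(c,f([(75,147),(622,149),(598,452),(78,452)]),.115)[:,:2];print(F.round(4));print(e(F[0],F[1]),e(F[3],F[2]),e(F[3],F[0])-90, e(F[2],F[1])-90)
sl=onplane(c,f([(75,264),(75,337)]),.115)[:,:2];print('slotmouth',sl,sl.mean(0))
E
```

```text
[[ 0.6444  0.016 ]
 [ 0.6659  0.0094]
 [ 0.6625 -0.0111]
 [ 0.6401 -0.0069]] [0.65322243 0.00184741]
-16.9 -10.7 -10.700000000000003 -9.400000000000006
stripe -11.5
[[ 0.6275  0.0387]
 [ 0.7274  0.0149]
 [ 0.7137 -0.0435]
 [ 0.6132 -0.0198]]
-13.4 -13.2 -13.700000000000003 -13.200000000000003
slotmouth [[0.62195506 0.01705937]
 [0.61840549 0.00309143]] [0.62018027 0.0100754 ]
```

>>> jog_arm(steps=[0.085,0.004,0.016,0.02,0,0.085,0.004,0.016,0.05,0,0.085,0.004,0.016,0.085,0,0.085,0.004,0.016,0.115,0,0.085,0.004,0.016,0.132,0,0.085,0.004,0.016,0.138,0,0.06,0.004,0.016,0.138,0,0.035,0.004,0.016,0.138,0,0.02,0.004,0.016,0.138,0,0.015,0.004,0.016,0.138,0], grip_force=90)

```text
clock: 3.2
position: [0.6531, -0.0003, 0.1641]
ee_rot: [0.785, 0.62, 0.001, 0.001]
ft_force: [0.3, -0.0, 0.2]
grip_width: 0.328
```

```bash
python3 - <<'E'
from h import *
im,d,c=grab('wrist','w2'); o=manip.get_obs();print(o['position'],o['ee_rot'],o['grip_width'],o['ft_force'])
E
```

```text
[ 6.53149114e-01 -2.00014066e-04  1.64250518e-01] [7.84828331e-01 6.19712731e-01 5.73973915e-04 5.40924525e-04] 0.2430936726167778 [-3.00742227 -0.32724385  3.7483006 ]
```

View pics/w2.png

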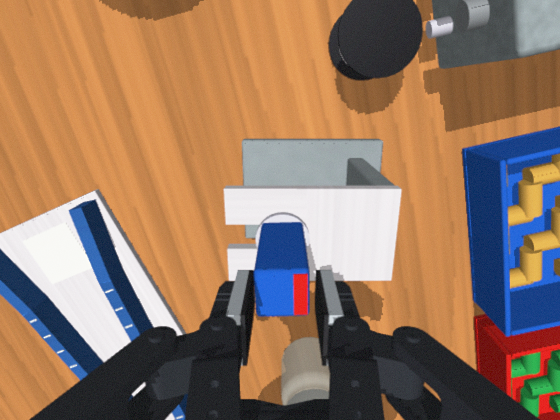

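>>> jog_arm(steps=[0.015,0,0,0,0,0.015,0,0,0,0,0.015,0,0,-0.002,0,0.015,0,0,-0.004,0,0.015,0,-0.01,-0.005,0,0.015,0,-0.025,-0.005,0,0.015,0,-0.045,-0.005,0,0.015,0,-0.065,-0.005,0,0.015,0,-0.08,-0.005,0,0.015,0,-0.09,-0.005,0])

```text
clock: 4.25
position: [0.5636, 0.021, 0.1679]
ee_rot: [0.785, 0.62, -0.0, 0.0]
ft_force: [0.3, -0.7, -1.4]
grip_width: 0.248
```

```bash
python3 - <<'E'
from h import *
o=manip.get_obs();print(o['position'],o['ee_rot'],o['grip_width'],o['ft_force'])
im,d,c=grab('wrist','w3'); 
im,d,c=grab('scene','s3'); cv2.imwrite('pics/s3z.png',cv2.resize(im[120:320,200:420,::-1],None,fx=3,fy=3))
E
```

```text
[0.56359058 0.02102388 0.16794721] [ 7.84652930e-01  6.19935200e-01 -3.41695347e-04  1.03502887e-04] 0.24818618304466006 [ 0.33707313 -0.68568479 -1.35836235]
```

View pics/w3.png

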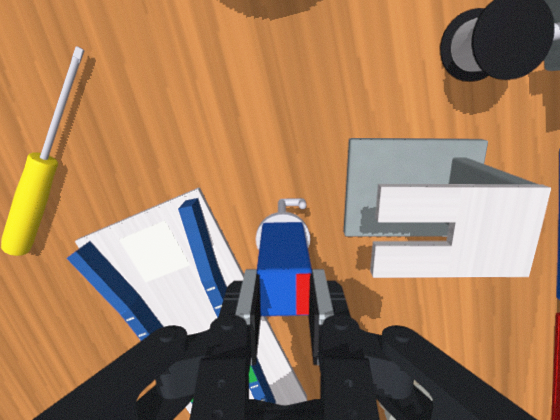

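View pics/s3z.png

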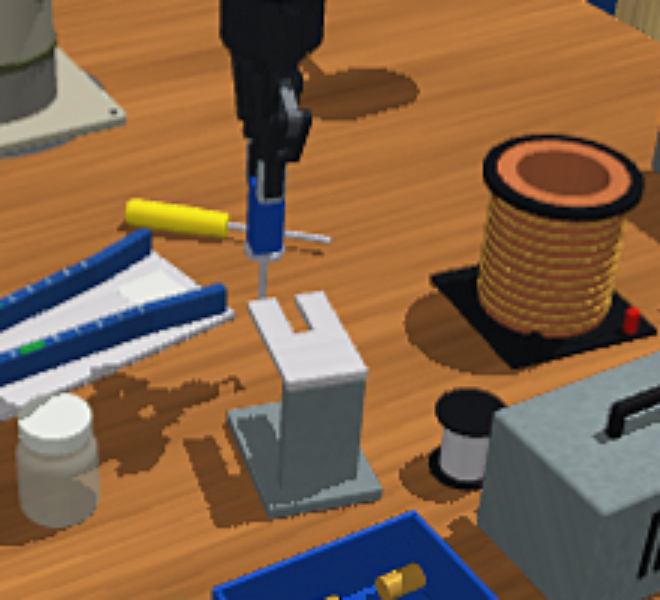

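```bash
python3 - <<'E'
from h import *
im,d,c=load('w3');P=cloud(c,d);z=P[...,2]
cv2.imwrite('pics/w3z.png',cv2.resize(im[185:325,220:350,::-1],None,fx=5,fy=5,interpolation=cv2.INTER_CUBIC))
hsv=cv2.cvtColor(im,cv2.COLOR_RGB2HSV)
blue=(hsv[...,0]>100)&(hsv[...,0]<130)&(hsv[...,1]>130); red=((hsv[...,0]<8)|(hsv[...,0]>172))&(hsv[...,1]>150)
m=np.zeros_like(blue);m[215:322,255:313]=1
t=(blue|red)&m&(z>.178);print(np.median(z[t]))
t=t.astype(np.uint8);k=max(cv2.findContours(t,0,1)[0],key=cv2.contourArea);q=onplane(c,k[:,0],.184);r=cv2.minAreaRect((q[:,:2]*1000).astype(np.float32));print(r)
s=(z<.08)&(z>.04);s[:190]=0;s[225:]=0;s[:,:270]=0;s[:,312:]=0
print(P[s].round(3)[::6])
E
```

```text
0.18357061142836756
((565.5410766601562, 25.013256072998047), (25.838178634643555, 22.809114456176758), 78.33439636230469)
[[0.562 0.026 0.049]
 [0.567 0.025 0.05 ]
 [0.571 0.024 0.048]
 [0.576 0.023 0.048]
 [0.581 0.021 0.048]
 [0.565 0.025 0.05 ]
 [0.57  0.024 0.049]
 [0.574 0.023 0.049]
 [0.579 0.022 0.052]
 [0.563 0.026 0.054]
 [0.567 0.024 0.05 ]
 [0.572 0.022 0.05 ]
 [0.576 0.021 0.05 ]
 [0.561 0.026 0.055]
 [0.566 0.024 0.052]
 [0.57  0.022 0.049]
 [0.575 0.021 0.052]
 [0.58  0.022 0.056]
 [0.564 0.025 0.059]
 [0.568 0.022 0.051]
 [0.572 0.021 0.05 ]
 [0.577 0.022 0.057]
 [0.56  0.024 0.055]
 [0.565 0.025 0.06 ]
 [0.569 0.021 0.051]
 [0.574 0.02  0.052]
 [0.578 0.021 0.058]
 [0.561 0.025 0.062]
 [0.566 0.024 0.06 ]
 [0.57  0.02  0.05 ]
 [0.574 0.018 0.049]
 [0.579 0.02  0.058]
 [0.562 0.025 0.065]
 [0.576 0.019 0.056]
 [0.58  0.019 0.057]
 [0.565 0.025 0.069]
 [0.579 0.018 0.058]
 [0.563 0.026 0.071]
 [0.578 0.018 0.058]
 [0.563 0.026 0.074]
 [0.562 0.025 0.074]
 [0.566 0.024 0.074]
 [0.565 0.025 0.079]]
```

View pics/w3z.png

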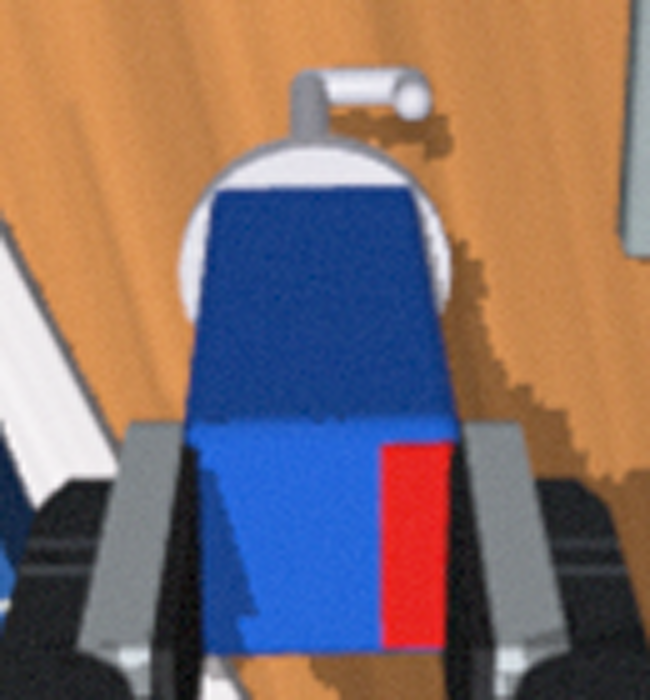

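>>> jog_arm(steps=[0.015,0,0,-0.015,0,0.015,0.01,-0.002,-0.045,0,0.015,0.035,-0.005,-0.085,0,0.015,0.07,-0.01,-0.12,0,0.015,0.11,-0.015,-0.145,0,0.015,0.15,-0.02,-0.152,0,0.015,0.185,-0.025,-0.152,0,0.015,0.21,-0.028,-0.152,0,0.015,0.223,-0.029,-0.152,0,0.015,0.225,-0.029,-0.152,0])

```text
clock: 5.35
position: [0.5892, 0.2475, 0.3202]
ee_rot: [0.784, 0.62, 0.0, -0.0]
ft_force: [-0.4, 0.7, -0.4]
grip_width: 0.246
```

```bash
python3 - <<'E'
from h import *
o=manip.get_obs();print(o['position'],o['ee_rot'],o['grip_width'],o['ft_force'],o['joint_pos'])
im,d,c=grab('wrist','w4');cv2.imwrite('pics/w4z.png',cv2.resize(im[60:260,180:380,::-1],None,fx=3,fy=3,interpolation=cv2.INTER_CUBIC))
E
```

```text
[0.58918576 0.24752832 0.32018056] [ 7.84255151e-01  6.20438234e-01  1.09384599e-04 -4.93602150e-04] 0.2460637966031764 [-0.37460311  0.68987471 -0.37874018] [ 0.06567615  0.4357592  -0.78005115  1.22402024  0.3005262   1.5965002
 -0.88958906]
```

View pics/w4.png

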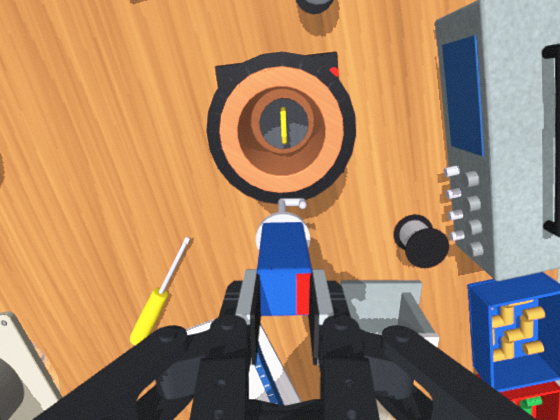

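View pics/w4z.png

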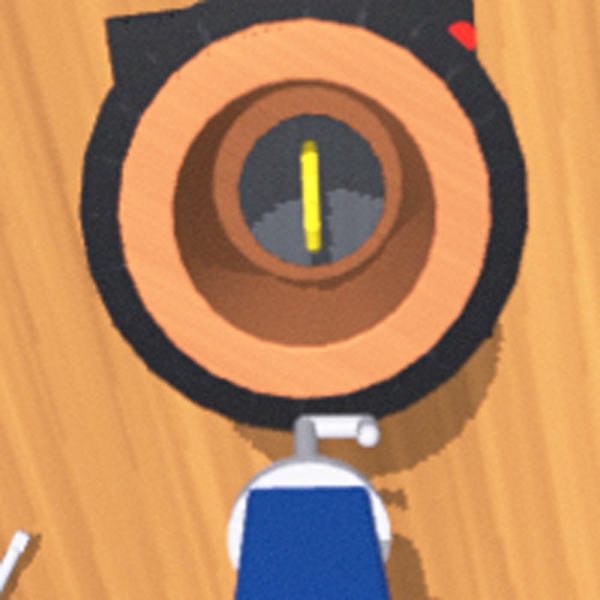

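```bash
python3 - <<'E'
from h import *
im,d,c=load('w4');P=cloud(c,d);z=P[...,2];hsv=cv2.cvtColor(im,cv2.COLOR_RGB2HSV)
y=(hsv[...,0]>20)&(hsv[...,0]<38)&(hsv[...,1]>150);y[:90]=0;y[160:]=0;y[:,250:320]&=True;y[:,:260]=0;y[:,310:]=0
Q=P[y];print(len(Q),np.median(Q[:,2]));T=Q[(Q[:,2]>.088)];print(T.mean(0),len(T),T[:,2].max())
l=cv2.fitLine((T[:,:2]*1000).astype(np.float32),2,0,.1,.1).ravel();print(l,np.degrees(np.arctan2(l[1],l[0])))
v,u=np.nonzero(y&(z>.088));t=onplane(c,np.c_[u,v],.099);r=cv2.minAreaRect((t[:,:2]*1000).astype(np.float32));print(r)
# core top disc
g=(abs(z-.06)<.006);v,u=np.nonzero(g);g[:90]=0;g[160:]=0;g[:,:250]=0;g[:,320:]=0;C=P[g];print('core',len(C),C.mean(0))
r2=cv2.minEnclosingCircle((C[:,:2]*1000).astype(np.float32));print(r2)
# bore mouth
m=(abs(z-.14)<.004).astype(np.uint8);m[200:]=0
cs=cv2.findContours(m,cv2.RETR_CCOMP,1)[0]
for k in cs:
    if len(k)>40: q=onplane(c,k[:,0],.14);print(cv2.fitEllipse((q[:,:2]*1000).astype(np.float32)))
o=np.array([0.5892,0.2475]);a=np.array([.2301,.9732]);b=np.array([.9732,-.2301])
for p in (T.mean(0)[:2],np.array(r[0])/1000): print((p-o)@a,(p-o)@b)
E
```

```text
182 nan
[0.60115375 0.29781418 0.09702476] 161 0.10129611897805096
[1.8051420e-01 9.8357236e-01 6.0115375e+02 2.9781418e+02] 79.60028
((601.2011108398438, 297.92474365234375), (34.002098083496094, 4.753495216369629), 79.81780242919922)
core 1942 [0.60122385 0.29611916 0.05975746]
((598.8739013671875, 296.4187316894531), 40.25629425048828)
((598.7169189453125, 297.25946044921875), (133.34616088867188, 135.95223999023438), 71.0033950805664)
((598.976318359375, 296.82574462890625), (79.69103240966797, 80.05243682861328), 10.836849212646484)
0.051716322621827404 5.609956771601436e-05
0.05183481612670897 7.674755493168104e-05
```

>>> jog_arm(steps=[0.015,0.015,-0.01,0,-0.05,0.015,0.037,-0.022,0,-0.05,0.015,0.049,-0.027,0,-0.05,0.015,0.049,-0.027,0,-0.05,0.015,0.049,-0.027,0.015,-0.05,0.015,0.049,-0.027,0.04,-0.05,0.015,0.049,-0.027,0.07,-0.05,0.015,0.049,-0.027,0.1,-0.05,0.015,0.049,-0.027,0.118,-0.05,0.015,0.049,-0.027,0.123,-0.05])

```text
clock: 6.4
position: [0.5739, 0.2973, 0.1935]
ee_rot: [0.77, 0.638, -0.002, 0.0]
ft_force: [-0.1, -0.3, -1.0]
grip_width: 0.245
```

```bash
python3 - <<'E'
from h import *
o=manip.get_obs();print(o['position'],o['ee_rot'],o['grip_width'],o['ft_force'])
im,d,c=grab('wrist','w5');cv2.imwrite('pics/w5z.png',cv2.resize(im[130:330,180:380,::-1],None,fx=3,fy=3,interpolation=cv2.INTER_CUBIC))
print(manip.get_obs()['position'])
E
```

```text
[0.57394218 0.29731948 0.19353053] [ 7.69686648e-01  6.38417841e-01 -2.26338498e-03  3.57765806e-05] 0.24543051845529873 [-0.0877459  -0.31558439 -0.95664589]
[0.57414859 0.29788444 0.19444034]
```

View pics/w5z.png

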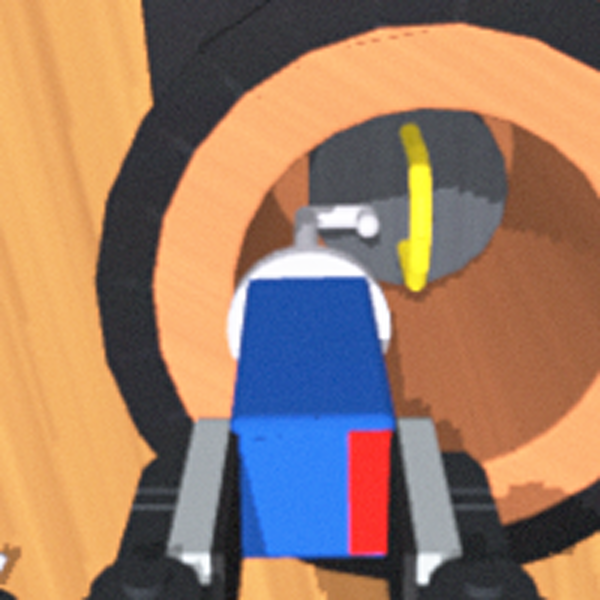

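>>> jog_arm(steps=[0.015,0.001,0.002,0,0,0.015,0.002,0.006,0,0,0.015,0.003,0.01,0,0,0.015,0.003,0.014,0,0,0.015,0.003,0.017,0,0,0.015,0.003,0.019,0,0,0.015,0.003,0.019,0,0,0.015,0.003,0.019,0,0,0.015,0.003,0.019,0,0,0.015,0.003,0.019,0,0])

```text
clock: 7.45
position: [0.5933, 0.2997, 0.197]
ee_rot: [0.769, 0.639, -0.0, 0.0]
ft_force: [-0.1, 0.3, -2.3]
grip_width: 0.248
```

```bash
python3 - <<'E'
from h import *
o=manip.get_obs();print(o['position'],o['ee_rot'],o['grip_width'],o['ft_force'])
im,d,c=grab('wrist','w6');cv2.imwrite('pics/w6z.png',cv2.resize(im[130:330,180:380,::-1],None,fx=3,fy=3,interpolation=cv2.INTER_CUBIC))
print(manip.get_obs()['position'])
E
```

```text
[0.5933066  0.29965186 0.19703513] [ 7.69023969e-01  6.39219939e-01 -2.66607068e-05  5.59875930e-05] 0.24842306076222995 [-0.05687563  0.31266635 -2.3221715 ]
[0.59334827 0.29963091 0.19705881]
```

View pics/w6z.png

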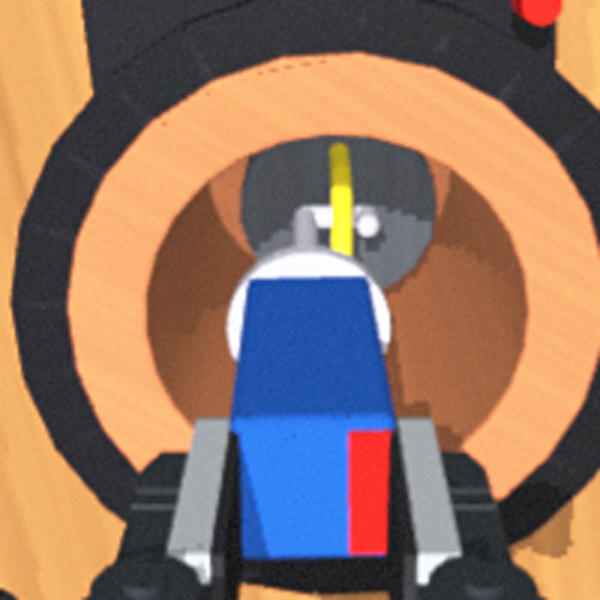

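>>> jog_arm(steps=[0.015,0,0,-0.006,0,0.015,0,0,-0.012,0,0.015,0,0,-0.015,0,0.015,0,0,-0.017,0,0.015,0,0,-0.02,0,0.015,0,0,-0.024,0,0.015,0,0,-0.03,0,0.015,0,0,-0.038,0,0.015,0,0,-0.045,0,0.015,0,0,-0.05,0])

```text
clock: 8.5
position: [0.5936, 0.2998, 0.2481]
ee_rot: [0.769, 0.639, 0.0, 0.0]
ft_force: [0.6, -0.4, -2.2]
grip_width: 0.25
```

```bash
python3 - <<'E'
from h import *
o=manip.get_obs();print(o['position'],o['ee_rot'],o['grip_width'],o['ft_force'])
im,d,c=grab('wrist','w7');cv2.imwrite('pics/w7z.png',cv2.resize(im[130:330,180:380,::-1],None,fx=3,fy=3,interpolation=cv2.INTER_CUBIC))
print(manip.get_obs()['ft_force'])
E
```

```text
[0.59358573 0.29982034 0.24807556] [7.69060064e-01 6.39176343e-01 4.58105567e-04 1.00165512e-04] 0.25016201639844116 [ 0.61511824 -0.37104291 -2.17482131]
[ 0.15730144  0.25933249 -0.8533951 ]
```

View pics/w7z.png

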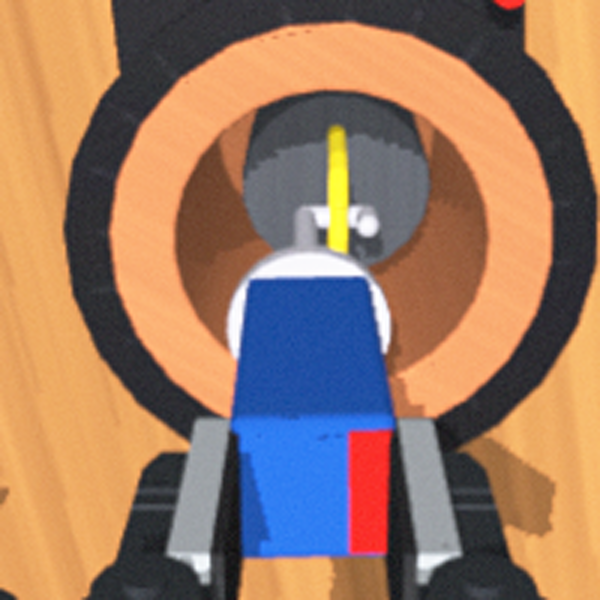

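>>> jog_arm(steps=[0.015,0,0,-0.005,0,0.015,0,0,-0.018,0,0.015,0,0,-0.036,0,0.015,0,0,-0.056,0,0.015,0,0,-0.076,0,0.015,0,0,-0.096,0,0.015,0,0,-0.114,0,0.015,0,0,-0.127,0,0.015,0,0,-0.134,0,0.015,0,0,-0.136,0])

```text
clock: 9.55
position: [0.5935, 0.2999, 0.3841]
ee_rot: [0.769, 0.639, 0.001, 0.0]
ft_force: [0.1, -0.2, -3.5]
grip_width: 0.25
```

```bash
python3 - <<'E'
from h import *
o=manip.get_obs();print(o['position'],o['ee_rot'],o['grip_width'],o['ft_force'])
im,d,c=grab('wrist','w8')
im,d,c=grab('scene','s8');cv2.imwrite('pics/s8z.png',cv2.resize(im[60:260,280:480,::-1],None,fx=3,fy=3,interpolation=cv2.INTER_CUBIC))
print(manip.get_obs()['joint_pos'])
E
```

```text
[0.59346749 0.29985062 0.38406932] [7.69036123e-01 6.39205025e-01 6.11906855e-04 5.00311229e-05] 0.2496119648061177 [ 0.10556578 -0.15075184 -3.53102116]
[-0.08000066  0.50314917 -0.77970103  1.00113198  0.35214997  1.75584576
 -0.91028671]
```

View pics/w8.png

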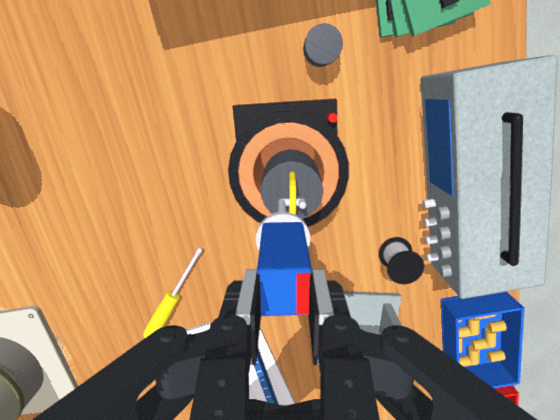

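View pics/s8z.png

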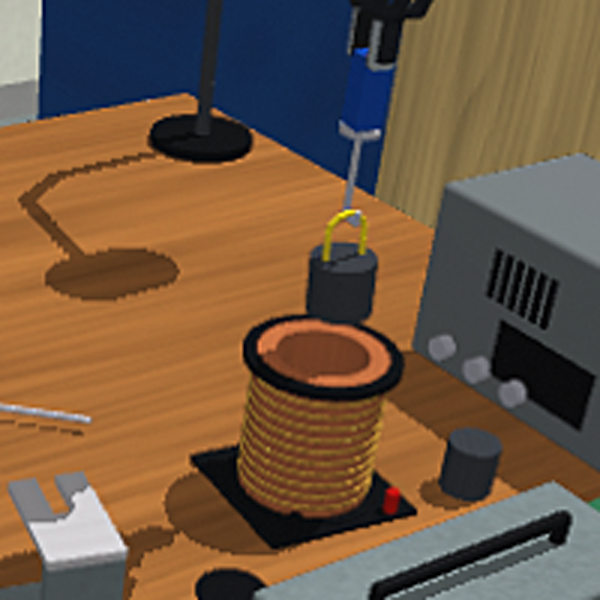

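```bash
python3 - <<'E'
from h import *
for n,b in (('w1',(60,150,260,360)),('w3',(60,180,215,330))):
    im,d,c=load(n);hsv=cv2.cvtColor(im,cv2.COLOR_RGB2HSV);P=cloud(c,d)
    # square: slightly greenish white
    sub=im.astype(int)
    k=np.zeros(im.shape[:2],bool);k[b[1]:b[3],b[0]:b[2]]=1
    print(n, im[205,132] if n=='w1' else im[250,155], im[200,170] if n=='w1' else im[290,150])
    g=k&(hsv[...,0]>45)&(hsv[...,0]<75)&(hsv[...,1]>120)
    nn,l,s,ce=cv2.connectedComponentsWithStats(g.astype(np.uint8));print([(s[i,4],onplane(c,ce[i],.033)[0].round(4)) for i in range(1,nn)])
    sq=k&(sub[...,1]-sub[...,2]>4)&(hsv[...,1]<40)&(hsv[...,2]>170)
    nn,l,s,ce=cv2.connectedComponentsWithStats(sq.astype(np.uint8))
    i=1+np.argmax(s[1:,4]);m=(l==i).astype(np.uint8);kk=max(cv2.findContours(m,0,1)[0],key=cv2.contourArea);q=onplane(c,kk[:,0],.008)
    print('sq',s[i],cv2.minAreaRect((q[:,:2]*1000).astype(np.float32)))
E
```

```text
w1 [249 249 246] [25 45 72]
[(np.int32(1), array([ 0.4644, -0.1242,  0.033 ])), (np.int32(85), array([ 0.4873, -0.1497,  0.033 ])), (np.int32(1), array([ 0.4589, -0.1485,  0.033 ])), (np.int32(1), array([ 0.4418, -0.1561,  0.033 ])), (np.int32(1), array([ 0.4393, -0.1756,  0.033 ])), (np.int32(1), array([ 0.4379, -0.1838,  0.033 ])), (np.int32(1), array([ 0.4248, -0.1913,  0.033 ])), (np.int32(1), array([ 0.4196, -0.2059,  0.033 ])), (np.int32(1), array([ 0.4047, -0.2134,  0.033 ])), (np.int32(1), array([ 0.4197, -0.2185,  0.033 ]))]
sq [177 352   2   1   2] ((411.81170654296875, -243.85525512695312), (1.543753743171692, 0.0), 167.40283203125)
w3 [248 248 244] [241 237 239]
[]
sq [181 251   3   4   5] ((454.702880859375, -15.993821144104004), (3.23220157623291, 1.2602283954620361), 88.48294067382812)
```

```bash
python3 - <<'E'
from h import *
for n,b in (('w1',(80,160,200,260)),('w3',(80,185,215,300))):
    im,d,c=load(n);P=cloud(c,d);s=cv2.GaussianBlur(im,(5,5),0).astype(int)
    m=(s[...,1]-s[...,0]>-2)&(s[...,1]>225)
    k=np.zeros(m.shape,bool);k[b[1]:b[3],b[0]:b[2]]=1
    nn,l,st,ce=cv2.connectedComponentsWithStats((m&k).astype(np.uint8));i=1+np.argmax(st[1:,4]);mm=(l==i).astype(np.uint8)
    mm=cv2.morphologyEx(mm,cv2.MORPH_CLOSE,np.ones((5,5)));kk=max(cv2.findContours(mm,0,1)[0],key=cv2.contourArea);q=onplane(c,kk[:,0],.008)
    print('sq',st[i],cv2.minAreaRect((q[:,:2]*1000).astype(np.float32)), np.nanmedian(P[mm>0][:,2]))
E
```

```text
sq [ 106  184   52   47 1428] ((428.8956298828125, -9.413471221923828), (53.063968658447266, 52.18570327758789), 8.19761848449707) 0.008141980826522288
sq [ 120  220   69   62 2499] ((428.97784423828125, -9.333179473876953), (51.972198486328125, 51.40788269042969), 8.572538375854492) 0.008141690322456874
```

>>> jog_arm(steps=[0.015,-0.002,-0.001,0,0.02,0.015,-0.007,-0.002,0,0.07,0.015,-0.014,-0.005,0,0.13,0.015,-0.025,-0.008,0,0.2,0.015,-0.038,-0.013,0,0.27,0.015,-0.054,-0.018,0,0.34,0.015,-0.073,-0.025,0,0.41,0.015,-0.093,-0.031,0,0.48,0.015,-0.114,-0.038,0,0.55,0.015,-0.135,-0.045,0,0.62])

```text
clock: 10.65
position: [0.5237, 0.1741, 0.3823]
ee_rot: [0.928, 0.372, -0.001, 0.0]
ft_force: [0.2, -1.0, -3.2]
grip_width: 0.248
```

>>> jog_arm(steps=[0.015,-0.021,0.006,0,0.07,0.015,-0.042,0.013,0,0.14,0.015,-0.063,0.019,0.005,0.21,0.015,-0.084,0.025,0.015,0.28,0.015,-0.104,0.032,0.028,0.35,0.015,-0.124,0.038,0.042,0.42,0.015,-0.143,0.043,0.056,0.48,0.015,-0.161,0.049,0.07,0.54,0.015,-0.176,0.053,0.082,0.58,0.015,-0.187,0.057,0.09,0.6])

```text
clock: 11.65
position: [0.4282, 0.0033, 0.2918]
ee_rot: [0.997, 0.082, -0.001, 0.0]
ft_force: [0.4, 0.1, -2.8]
grip_width: 0.246
```

>>> jog_arm(steps=[0.015,-0.001,0,0.003,0,0.015,-0.002,0,0.006,0,0.015,-0.003,0,0.01,0,0.015,-0.003,0,0.014,0,0.015,-0.003,0,0.017,0,0.015,-0.003,0,0.019,0,0.015,-0.003,0,0.02,0,0.015,-0.003,0,0.02,0,0.015,-0.003,0,0.02,0,0.015,-0.003,0,0.02,0])

```text
clock: 12.65
position: [0.4265, 0.0038, 0.2732]
ee_rot: [0.997, 0.083, 0.0, 0.0]
ft_force: [-0.4, -0.3, -2.3]
grip_width: 0.243
```

```bash
python3 - <<'E'
from h import *
o=manip.get_obs();print(o['position'],o['ee_rot'],o['grip_width'],o['ft_force'],o['joint_pos'])
im,d,c=grab('wrist','w9')
im,d,c=grab('scene','s9');cv2.imwrite('pics/s9z.png',cv2.resize(im[120:280,160:340,::-1],None,fx=4,fy=4,interpolation=cv2.INTER_CUBIC)[:600])
E
```

```text
[0.42653261 0.00384069 0.27316137] [9.96523716e-01 8.33093721e-02 1.76010295e-04 4.08462586e-05] 0.24258729213381702 [-0.39603906 -0.26322155 -2.2743966 ] [ 0.44609754 -0.1194282  -0.50910629  1.84234813 -0.0588518   1.40357476
 -1.45417045]
```

View pics/w9.png

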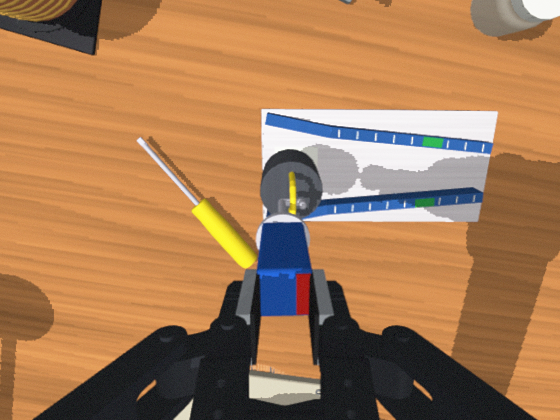

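View pics/s9z.png

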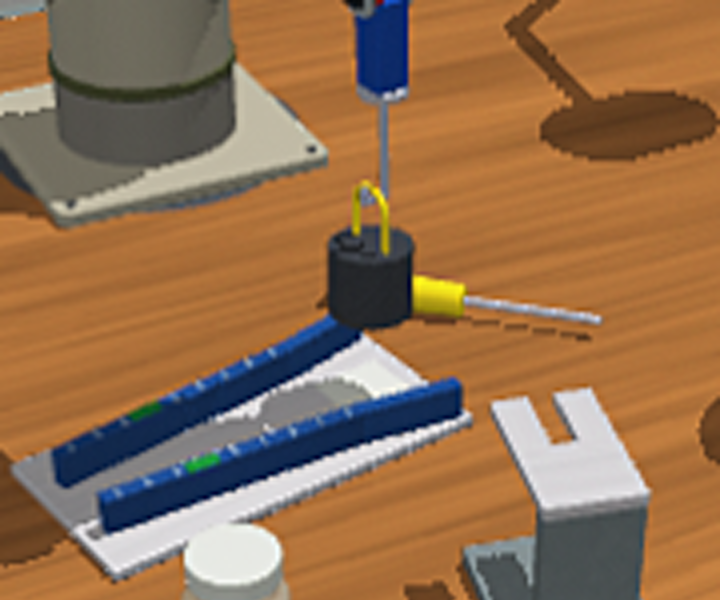

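```bash
python3 - <<'E'
from h import *
im,d,c=load('w9');P=cloud(c,d);z=P[...,2];hsv=cv2.cvtColor(im,cv2.COLOR_RGB2HSV)
k=np.zeros(z.shape,bool);k[100:230,255:500]=1
g=k&(hsv[...,0]>45)&(hsv[...,0]<80)&(hsv[...,1]>120)
nn,l,s,ce=cv2.connectedComponentsWithStats(g.astype(np.uint8));G=[onplane(c,ce[i],.033)[0] for i in range(1,nn) if s[i,4]>30];print(np.round(G,4),np.mean(G,0))
print([np.nanmedian(z[l==i]) for i in range(1,nn) if s[i,4]>30])
m=(k&((z>.003)&(z<.04))).astype(np.uint8)
# base right end corners approx: pixels (497,112),(480,221),(262,109)
B=onplane(c,[(497,111.5),(480,221),(262,109),(264,221)],.008);print(B.round(4))
e=lambda a,b:np.degrees(np.arctan2(*(b-a)[1::-1])).round(2)
print(e(B[2],B[0]),e(B[3],B[1]),e(B[1],B[0])-90)
# core top
ct=(z>.1)&(z<.14)&(hsv[...,1]<60);ct[:140]=0;ct[225:]=0;ct[:,:250]=0;ct[:,330:]=0
q=P[ct];print(len(q),np.median(q[:,2]));q=q[abs(q[:,2]-np.median(q[:,2]))<.004];r=cv2.minEnclosingCircle((q[:,:2]*1000).astype(np.float32));print(r)
y=(hsv[...,0]>20)&(hsv[...,0]<38)&(hsv[...,1]>150)&(z>.13);y[:150]=0;y[225:]=0;y[:,:270]=0;y[:,320:]=0
q=P[y];print('loop',q.mean(0),q[:,2].max())
cv2.imwrite('pics/w9z.png',cv2.resize(im[90:240,240:500,::-1],None,fx=3,fy=3,interpolation=cv2.INTER_CUBIC))
E
```

```text
[[ 0.4875 -0.1496  0.033 ]
 [ 0.4193 -0.1607  0.033 ]] [ 0.45339036 -0.15513081  0.033     ]
[np.float64(0.033130068856157824), np.float64(0.03342723496716171)]
[[ 0.5318 -0.224   0.008 ]
 [ 0.4016 -0.2495  0.008 ]
 [ 0.4886  0.0398  0.008 ]
 [ 0.3565  0.0177  0.008 ]]
-80.69 -80.43 -78.91
2481 0.1203061007936751
((429.55859375, -1.9164265394210815), 27.806119918823242)
loop [ 0.43651416 -0.0008644   0.15431205] 0.16222667436650468
```

View pics/w9z.png

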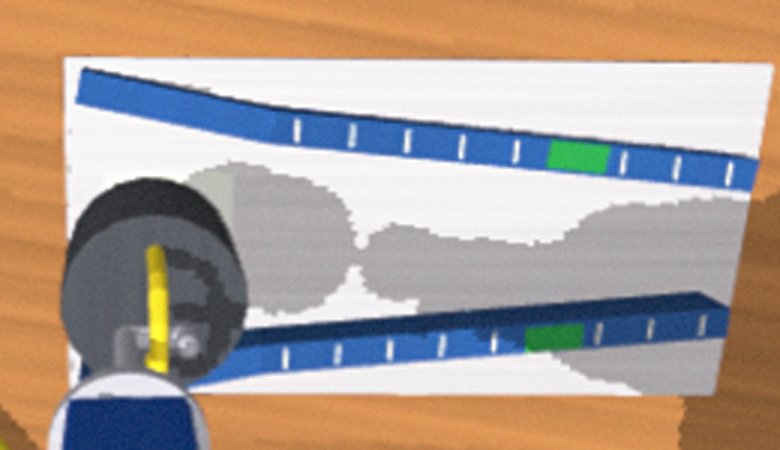

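>>> jog_arm(steps=[0.015,0,0.002,0.004,0,0.015,-0.001,0.004,0.011,0,0.015,-0.002,0.006,0.02,0,0.015,-0.002,0.007,0.029,0,0.015,-0.002,0.007,0.038,0,0.015,-0.002,0.007,0.045,0,0.015,-0.002,0.007,0.05,0,0.015,-0.002,0.007,0.054,0,0.015,-0.002,0.007,0.056,0,0.015,-0.002,0.007,0.057,0])

```text
clock: 13.75
position: [0.4257, -0.0034, 0.216]
ee_rot: [0.997, 0.083, 0.0, 0.0]
ft_force: [0.1, 0.5, -2.4]
grip_width: 0.249
```

>>> jog_arm(steps=[0.015,0,0,0.001,0,0.015,0,0,0.002,0,0.015,0,0,0.0035,0,0.015,0,0,0.005,0,0.015,0,0,0.0065,0,0.015,0,0,0.008,0,0.015,0,0,0.009,0,0.015,0,0,0.01,0,0.015,0,0,0.01,0,0.015,0,0,0.01,0])

```text
clock: 14.75
position: [0.4256, -0.0035, 0.206]
ee_rot: [0.997, 0.083, -0.0, 0.0]
ft_force: [-0.7, -0.1, -1.1]
grip_width: 0.244
```

```bash
python3 - <<'E'
from h import *
o=manip.get_obs();print(o['position'],o['ee_rot'],o['grip_width'],o['ft_force'],o['joint_pos'])
im,d,c=grab('wrist','w10');cv2.imwrite('pics/w10z.png',cv2.resize(im[120:320,200:400,::-1],None,fx=3,fy=3,interpolation=cv2.INTER_CUBIC))
im,d,c=grab('scene','s10');cv2.imwrite('pics/s10z.png',cv2.resize(im[120:280,160:340,::-1],None,fx=4,fy=4,interpolation=cv2.INTER_CUBIC)[:600])
E
```

```text
[ 0.42556999 -0.00345399  0.20595991] [ 9.96523870e-01  8.33076905e-02 -3.91577827e-05  6.29852728e-05] 0.24410794023350474 [-0.73783484 -0.12166326 -1.13826856] [ 0.44711333 -0.08021845 -0.51367016  1.95184693 -0.041235    1.25997169
 -1.4565462 ]
```

View pics/w10z.png

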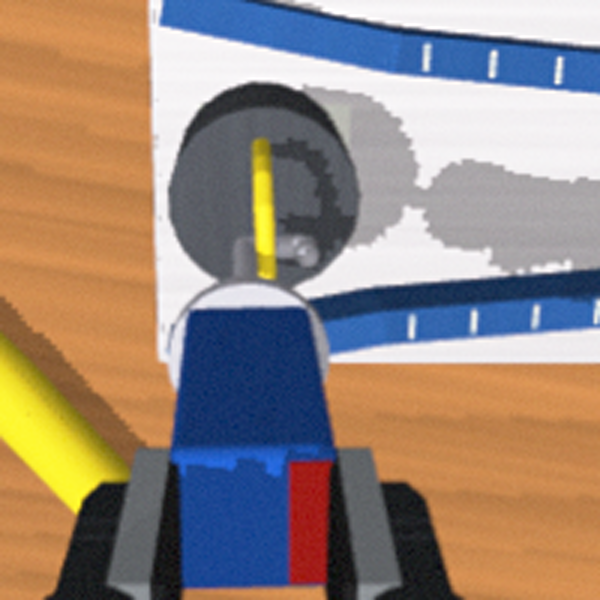

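View pics/s10z.png

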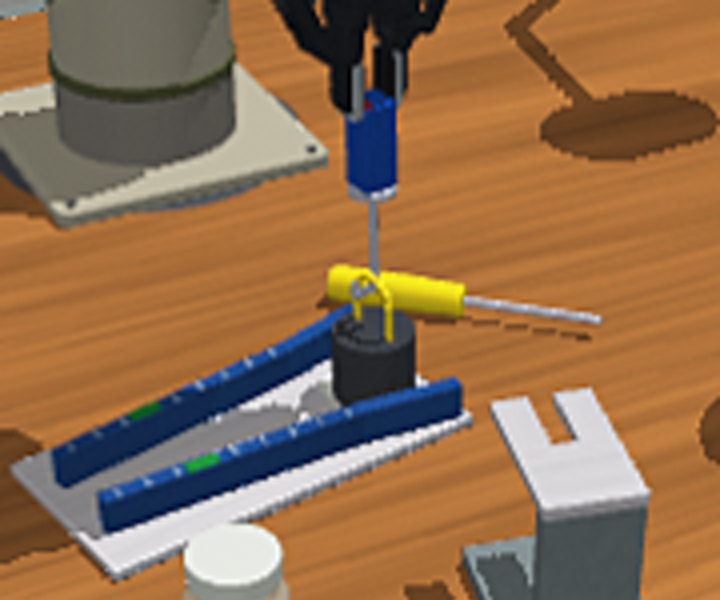

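>>> jog_arm(steps=[0.015,0,0,0.002,0,0.015,0,0,0.004,0,0.015,0,0,0.006,0,0.015,0,0,0.008,0,0.015,0,0,0.01,0,0.015,0,0,0.01,0,0.015,0,0,0.01,0,0.015,0,0,0.01,0,0.015,0,0,0.01,0,0.015,0,0,0.01,0])

```text
clock: 15.85
position: [0.4256, -0.0034, 0.196]
ee_rot: [0.997, 0.083, 0.0, 0.0]
ft_force: [0.1, -0.2, -1.7]
grip_width: 0.243
```

```bash
python3 - <<'E'
from h import *
o=manip.get_obs();print(o['position'],o['ee_rot'],o['ft_force'])
im,d,c=grab('wrist','w11');cv2.imwrite('pics/w11z.png',cv2.resize(im[120:320,200:400,::-1],None,fx=3,fy=3,interpolation=cv2.INTER_CUBIC))
P=cloud(c,d);z=P[...,2];hsv=cv2.cvtColor(im,cv2.COLOR_RGB2HSV)
ct=(z>.05)&(z<.066)&(hsv[...,1]<60);ct[:100]=0;ct[240:]=0;ct[:,:240]=0;ct[:,340:]=0
q=P[ct];print(len(q),np.median(q[:,2]));r=cv2.minEnclosingCircle((q[:,:2]*1000).astype(np.float32));print(r)
for n in ('w9','w11','top0'):
    im,d,c=load(n);P=cloud(c,d);hsv=cv2.cvtColor(im,cv2.COLOR_RGB2HSV);y=(hsv[...,0]>20)&(hsv[...,0]<38)&(hsv[...,1]>150)
    q=P[y];q=q[(q[:,1]<.17)&(q[:,1]>-.05)&(q[:,0]<.5)&(q[:,2]<.05)];print(n,len(q),q.min(0),q.max(0),q[q[:,1].argmin()])
E
```

```text
[ 0.42562674 -0.00343597  0.19603697] [9.96525701e-01 8.32858033e-02 3.57867097e-05 4.25425628e-05] [ 0.14804674 -0.22721223 -1.65018482]
2626 0.057871791192924266
((432.911376953125, -5.408690452575684), 28.011417388916016)
w9 1651 [ 0.28760167  0.02008213 -0.00132583] [0.3742323  0.10841041 0.02871541] [0.30760688 0.02008213 0.01689406]
w11 2086 [ 0.2856624   0.02463261 -0.00171097] [0.37442903 0.10618077 0.02758225] [0.31601833 0.02463261 0.01275907]
top0 306 [ 0.2888898   0.01970389 -0.00354131] [0.37214643 0.10316937 0.03174707] [0.30412672 0.01970389 0.00184018]
```

View pics/w11z.png

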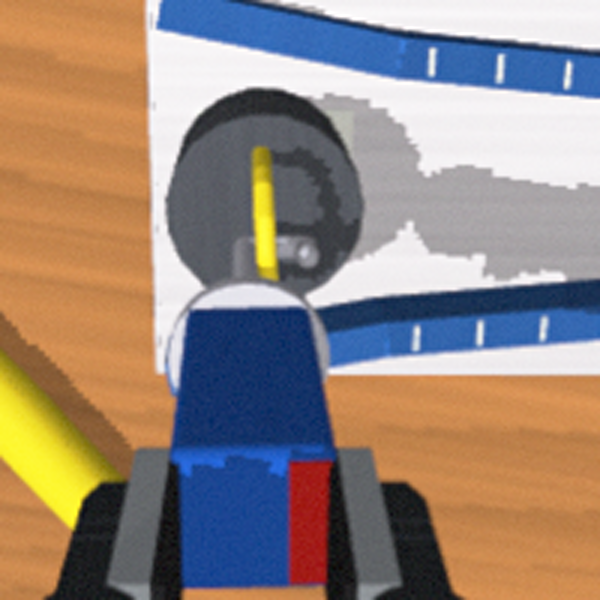

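>>> jog_arm(steps=[0.015,0,-0.003,0,0,0.015,0,-0.007,0,0,0.015,0,-0.012,0,0,0.015,0,-0.017,0,0,0.015,0,-0.022,0,0,0.015,0,-0.028,0,0,0.015,0.002,-0.036,0,0,0.015,0.005,-0.044,0,0,0.015,0.005,-0.049,0,0,0.015,0.005,-0.049,0,0])

```text
clock: 16.9
position: [0.4224, 0.0466, 0.196]
ee_rot: [0.996, 0.084, 0.0, -0.0]
ft_force: [0.0, -0.2, -1.4]
grip_width: 0.248
```

```bash
cat > core.py <<'E'
from h import *
def core(n):
    im,d,c=load(n);P=cloud(c,d);z=P[...,2];hsv=cv2.cvtColor(im,cv2.COLOR_RGB2HSV)
    q=P[(z>.05)&(z<.066)&(hsv[...,1]<70)];q=q[(abs(q[:,0]-.44)<.06)&(q[:,1]<.06)&(q[:,1]>-.25)]
    q=q[(q[:,2]>.0545)]
    m=np.median(q[:,:2],0);q=q[np.hypot(*(q[:,:2]-m).T)<.034]
    hull=cv2.convexHull((q[:,:2]*1000).astype(np.float32));r=cv2.minEnclosingCircle(hull)
    p=np.array(r[0])/1000;G=np.array([.4534,-.1551])-.053*np.array([.1633,-.9866]);v=p-G
    h=np.array([.1633,-.9866]);t=np.array([.9866,.1633])
    print(n,'core',p.round(4),'R',round(r[1],1),'n',len(q),'z',np.median(q[:,2]).round(4),'gauge x,y mm',(v@h*1000).round(1),(v@t*1000).round(1))
    o=manip.get_obs();s=o['position'][:2]
    a=2*np.arctan2(o['ee_rot'][1],o['ee_rot'][0]);tx=np.array([np.cos(a),np.sin(a)]);s=s+.002*tx-G
    print('shank gauge',(s@h*1000).round(1),(s@t*1000).round(1),'tcp',o['position'].round(4),'yaw hook',round(np.degrees(a)-90,2),o['ft_force'].round(1),'clk',o['clock'])
E
python3 - <<'E'
from core import *
im,d,c=grab('wrist','w12');cv2.imwrite('pics/w12z.png',cv2.resize(im[80:330,200:460,::-1],None,fx=2.4,fy=2.4,interpolation=cv2.INTER_CUBIC))
core('w11');core('w12')
E
```

```text
w11 core [ 0.4329 -0.0054] R 28.0 n 2580 z 0.0579 gauge x,y mm -98.0 4.2
shank gauge -150.5 4.2 tcp [0.4224 0.046  0.196 ] yaw hook -80.4 [-0.1  0.2 -2. ] clk 16.95
w12 core [ 0.4328 -0.0047] R 27.8 n 2743 z 0.0578 gauge x,y mm -98.7 4.2
shank gauge -150.5 4.2 tcp [0.4224 0.046  0.196 ] yaw hook -80.4 [-0.1  0.2 -2. ] clk 16.95
```

View pics/w12z.png

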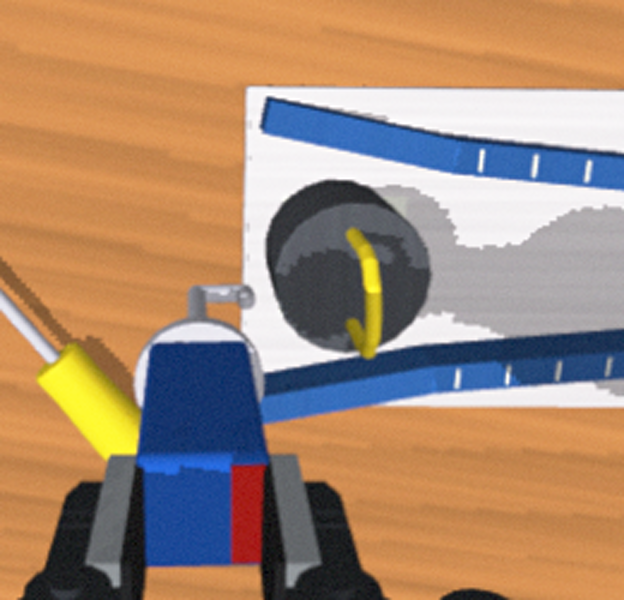

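>>> jog_arm(steps=[0.015,0,0,0.005,0,0.015,0,0,0.014,0,0.015,0,0,0.024,0,0.015,0,0,0.034,0,0.015,0,0,0.044,0,0.015,0,0,0.052,0,0.015,0,0,0.057,0,0.015,0,0,0.06,0,0.015,0,0,0.06,0,0.015,0,0,0.06,0])

```text
clock: 17.95
position: [0.4226, 0.0457, 0.1363]
ee_rot: [0.997, 0.083, 0.0, 0.0]
ft_force: [0.4, 0.6, -1.3]
grip_width: 0.248
```

```bash
python3 - <<'E'
from core import *
im,d,c=grab('wrist','w13');cv2.imwrite('pics/w13z.png',cv2.resize(im[80:330,200:460,::-1],None,fx=2.4,fy=2.4,interpolation=cv2.INTER_CUBIC))
core('w13');print(manip.get_obs()['joint_pos'])
im,d,c=grab('scene','s13');cv2.imwrite('pics/s13z.png',cv2.resize(im[120:280,160:340,::-1],None,fx=4,fy=4,interpolation=cv2.INTER_CUBIC)[:600])
E
```

```text
w13 core [ 0.4328 -0.0048] R 27.9 n 4056 z 0.0578 gauge x,y mm -98.7 4.2
shank gauge -150.2 4.5 tcp [0.4227 0.0457 0.1363] yaw hook -80.44 [-0.1 -0.2 -0.6] clk 18.0
[ 0.38736713 -0.00720794 -0.59198905  2.04271062 -0.00427453  1.10426937
 -1.60671123]
```

View pics/w13z.png

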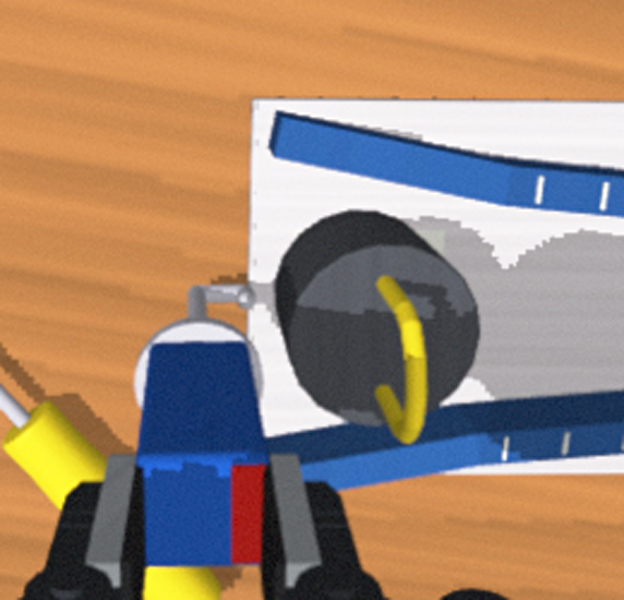

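View pics/s13z.png

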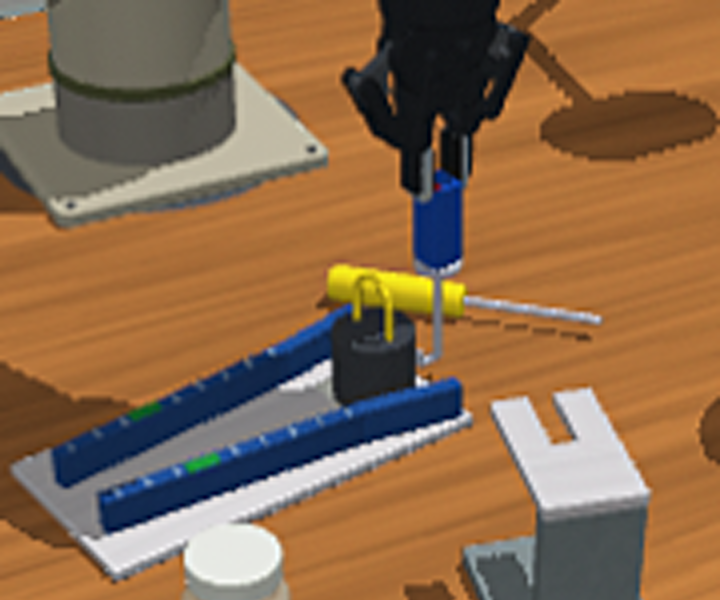

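>>> jog_arm(steps=[0.015,0,0.002,0,0,0.015,0,0.005,0,0,0.015,0,0.009,0,0,0.015,0,0.014,0,0,0.015,0,0.02,0,0,0.015,-0.001,0.027,0,0,0.015,-0.001,0.034,0,0,0.015,-0.001,0.041,0,0,0.015,-0.001,0.048,0,0,0.015,-0.001,0.055,0,0])

```text
clock: 19.05
position: [0.4306, -0.0093, 0.136]
ee_rot: [0.997, 0.083, -0.0, 0.0]
ft_force: [-0.9, 1.3, -0.0]
grip_width: 0.249
```

```bash
python3 - <<'E'
from core import *
im,d,c=grab('wrist','w14');cv2.imwrite('pics/w14z.png',cv2.resize(im[80:330,200:460,::-1],None,fx=2.4,fy=2.4,interpolation=cv2.INTER_CUBIC))
core('w14')
E
```

```text
w14 core [ 0.44   -0.0527] R 27.9 n 4067 z 0.0578 gauge x,y mm -50.2 3.5
shank gauge -93.4 3.3 tcp [ 0.4308 -0.0105  0.136 ] yaw hook -80.52 [ 0.  -0.5 -1.6] clk 19.1
```

View pics/w14z.png

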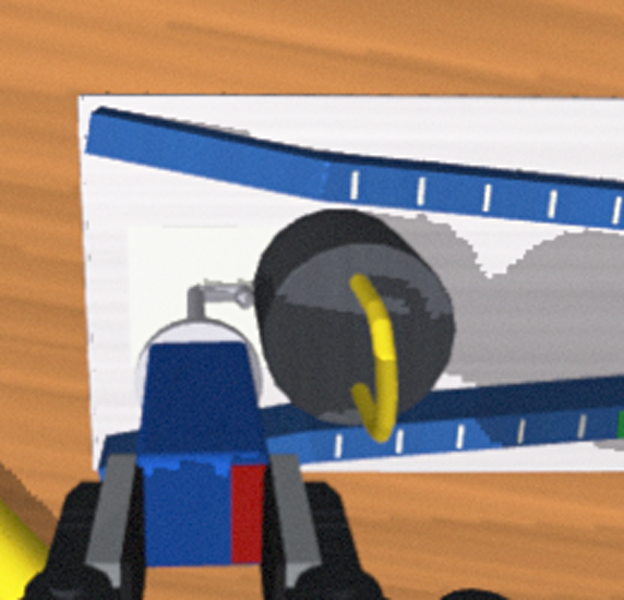

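>>> jog_arm(steps=[0.015,0,0.003,0,0,0.015,0,0.009,0,0,0.015,-0.001,0.016,0,0,0.015,-0.001,0.023,0,0,0.015,-0.001,0.03,0,0,0.015,-0.001,0.037,0,0,0.015,-0.002,0.044,0,0,0.015,-0.002,0.051,0,0,0.015,-0.002,0.058,0,0,0.015,-0.002,0.064,0,0])

```text
clock: 20.1
position: [0.4393, -0.0728, 0.136]
ee_rot: [0.997, 0.083, 0.0, 0.0]
ft_force: [0.6, 0.9, -1.8]
grip_width: 0.245
```

```bash
python3 - <<'E'
from core import *
im,d,c=grab('wrist','w15');cv2.imwrite('pics/w15z.png',cv2.resize(im[80:330,200:460,::-1],None,fx=2.4,fy=2.4,interpolation=cv2.INTER_CUBIC))
core('w15')
E
```

```text
w15 core [ 0.4505 -0.1157] R 27.7 n 4077 z 0.0578 gauge x,y mm 13.7 3.6
shank gauge -29.6 1.4 tcp [ 0.4394 -0.0737  0.136 ] yaw hook -80.51 [ 0.1 -0.4 -1. ] clk 20.15
```

View pics/w15z.png

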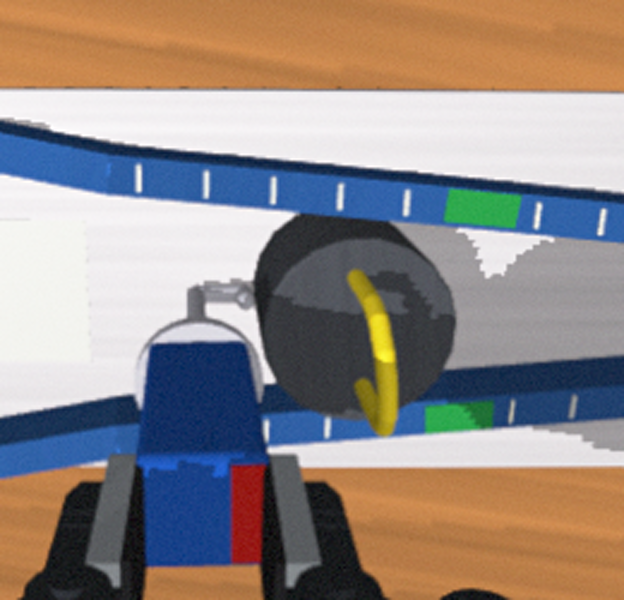

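>>> jog_arm(steps=[0.015,0,0.004,0,0,0.015,0,0.009,0,0,0.015,-0.001,0.014,0,0,0.015,-0.001,0.018,0,0,0.015,-0.001,0.022,0,0,0.015,-0.001,0.026,0,0,0.015,-0.001,0.03,0,0,0.015,-0.001,0.033,0,0,0.015,-0.001,0.035,0,0,0.015,-0.001,0.036,0,0])

```text
clock: 21.15
position: [0.4442, -0.108, 0.136]
ee_rot: [0.997, 0.083, 0.0, 0.0]
ft_force: [-0.1, 1.1, -1.0]
grip_width: 0.247
```

```bash
python3 - <<'E'
from core import *
im,d,c=grab('wrist','w16');cv2.imwrite('pics/w16z.png',cv2.resize(im[80:330,200:460,::-1],None,fx=2.4,fy=2.4,interpolation=cv2.INTER_CUBIC))
core('w16')
E
```

```text
w16 core [ 0.4527 -0.1517] R 28.0 n 4020 z 0.0578 gauge x,y mm 49.5 -0.1
shank gauge 5.0 0.6 tcp [ 0.4442 -0.108   0.136 ] yaw hook -80.45 [-0.3  0.4 -1. ] clk 21.2
```

View pics/w16z.png

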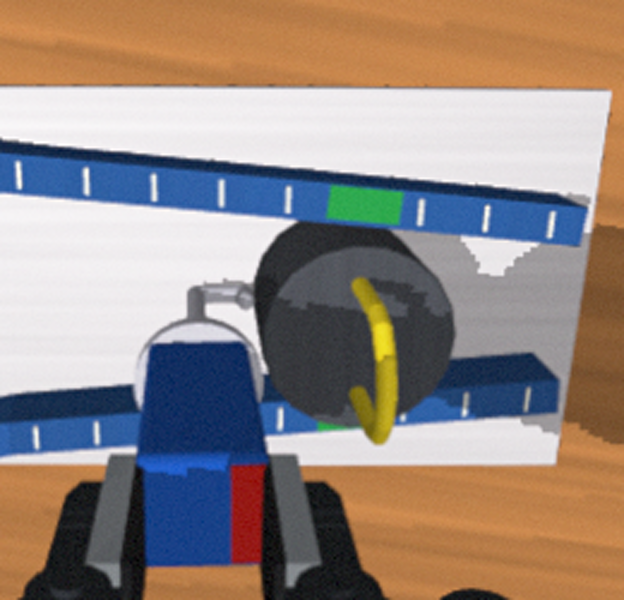

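>>> jog_arm(steps=[0.015,0,0.001,0,0,0.015,0,0.001,0,0,0.015,0,0.002,0,0,0.015,0,0.002,0,0,0.015,0,0.003,0,0,0.015,0,0.003,0,0,0.015,0,0.003,0,0,0.015,0,0.003,0,0,0.015,0,0.003,0,0,0.015,0,0.003,0,0])

```text
clock: 22.2
position: [0.4447, -0.1107, 0.136]
ee_rot: [0.997, 0.083, 0.0, 0.0]
ft_force: [0.7, 2.1, -1.1]
grip_width: 0.245
```

```bash
python3 - <<'E'
from core import *
im,d,c=grab('wrist','w17')
core('w17')
E
```

```text
w17 core [ 0.4531 -0.1538] R 27.9 n 4023 z 0.0578 gauge x,y mm 51.7 -0.1
shank gauge 7.8 0.7 tcp [ 0.4447 -0.1107  0.136 ] yaw hook -80.44 [-0.1  2.6 -1.1] clk 22.25
```

Force is starting to rise (about 2.5 N); the core stands at +51.7 mm. I'll push a bit more.

>>> jog_arm(steps=[0.015,0,0.001,0,0,0.015,0,0.001,0,0,0.015,0,0.002,0,0,0.015,0,0.002,0,0,0.015,0,0.003,0,0,0.015,0,0.003,0,0,0.015,0,0.003,0,0,0.015,0,0.003,0,0,0.015,0,0.003,0,0,0.015,0,0.003,0,0])

```text
clock: 23.25
position: [0.4453, -0.113, 0.1361]
ee_rot: [0.997, 0.084, 0.0, -0.0]
ft_force: [-1.6, 6.3, 2.7]
grip_width: 0.245
```

```bash
python3 - <<'E'
from core import *
im,d,c=grab('wrist','w18')
core('w18')
E
```

```text
w18 core [ 0.4529 -0.154 ] R 28.0 n 4020 z 0.0578 gauge x,y mm 51.8 -0.3
shank gauge 10.2 0.8 tcp [ 0.4453 -0.113   0.1361] yaw hook -80.42 [-0.8  6.   2. ] clk 23.3
```

>>> jog_arm(steps=[0.015,0,0.001,0,0,0.015,0,0.001,0,0,0.015,0,0.002,0,0,0.015,0,0.002,0,0,0.015,0,0.002,0,0,0.015,0,0.002,0,0,0.015,0,0.002,0,0,0.015,0,0.002,0,0,0.015,0,0.002,0,0,0.015,0,0.002,0,0])

```text
clock: 24.3
position: [0.4456, -0.1143, 0.1362]
ee_rot: [0.996, 0.084, 0.0, -0.001]
ft_force: [-1.2, 7.5, 4.3]
grip_width: 0.243
```

```bash
python3 - <<'E'
from core import *
im,d,c=grab('wrist','w19');cv2.imwrite('pics/w19z.png',cv2.resize(im[80:330,200:460,::-1],None,fx=2.4,fy=2.4,interpolation=cv2.INTER_CUBIC))
core('w19')
E
```

```text
w19 core [ 0.4532 -0.1541] R 27.7 n 4014 z 0.0578 gauge x,y mm 52.0 -0.0
shank gauge 11.5 1.0 tcp [ 0.4456 -0.1143  0.1362] yaw hook -80.4 [-1.3  8.8  4.8] clk 24.35
```

View pics/w19z.png

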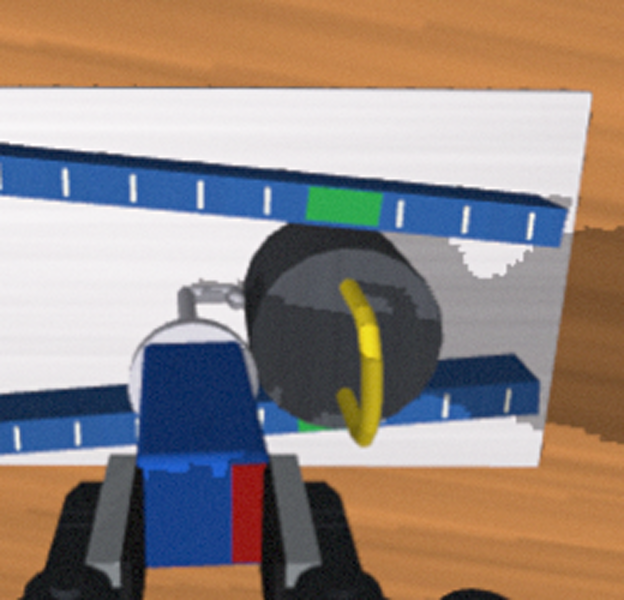

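>>> jog_arm(steps=[0.015,0,-0.002,0,0,0.015,0,-0.005,0,0,0.015,0,-0.01,-0.001,0,0.015,0,-0.017,-0.003,0,0.015,0,-0.025,-0.008,0,0.015,0,-0.033,-0.02,0,0.015,0,-0.038,-0.04,0,0.015,0,-0.04,-0.065,0,0.015,0,-0.04,-0.088,0,0.015,0,-0.04,-0.1,0])

```text
clock: 25.35
position: [0.4397, -0.0758, 0.2389]
ee_rot: [0.996, 0.084, 0.002, 0.001]
ft_force: [0.2, -0.8, -1.2]
grip_width: 0.249
```

```bash
python3 - <<'E'
from core import *
im,d,c=grab('wrist','w20');cv2.imwrite('pics/w20z.png',cv2.resize(im[80:330,200:460,::-1],None,fx=2.4,fy=2.4,interpolation=cv2.INTER_CUBIC))
core('w20')
E
```

```text
w20 core [ 0.4533 -0.1539] R 27.6 n 2074 z 0.0577 gauge x,y mm 51.8 0.1
shank gauge -27.2 1.8 tcp [ 0.4401 -0.076   0.2397] yaw hook -80.42 [ 1.1 -0.5  1.4] clk 25.4
```

View pics/w20z.png

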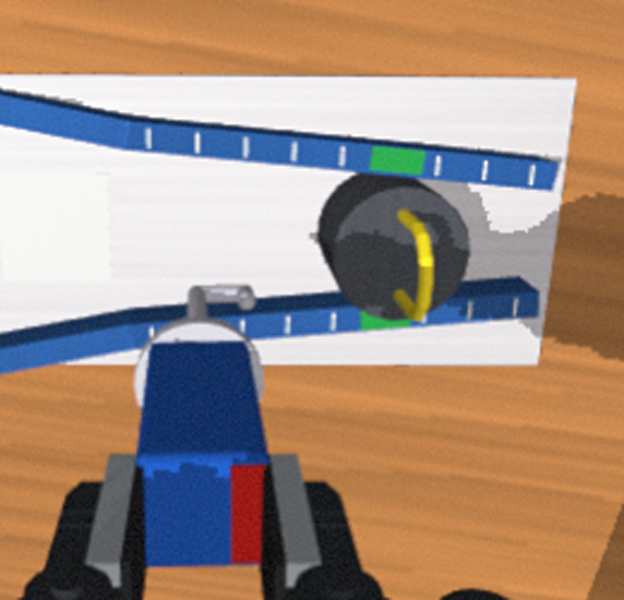

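>>> jog_arm(steps=[0.015,0.005,-0.003,0,-0.08,0.015,0.015,-0.01,0,-0.2,0.015,0.03,-0.018,0,-0.33,0.015,0.048,-0.028,0,-0.46,0.015,0.067,-0.039,0,-0.59,0.015,0.087,-0.05,0,-0.72,0.015,0.105,-0.06,0,-0.85,0.015,0.12,-0.069,0.005,-0.98,0.015,0.13,-0.075,0.015,-1.1,0.015,0.135,-0.077,0.025,-1.17])

```text
clock: 26.4
position: [0.5595, 0.0235, 0.2099]
ee_rot: [0.783, 0.622, -0.0, -0.0]
ft_force: [-0.5, 0.5, -0.5]
grip_width: 0.249
```

>>> jog_arm(steps=[0.015,0,0,0.003,0,0.015,0,0,0.007,0,0.015,0,0,0.011,0,0.015,0,0,0.015,0,0.015,0,0,0.019,0,0.015,0,0,0.021,0,0.015,0,0,0.022,0,0.015,0,0,0.022,0,0.015,0,0,0.022,0,0.015,0,0,0.022,0])

```text
clock: 27.4
position: [0.5593, 0.0221, 0.1892]
ee_rot: [0.785, 0.62, 0.0, 0.0]
ft_force: [0.5, 0.3, -0.7]
grip_width: 0.248
```

```bash
python3 - <<'E'
from h import *
o=manip.get_obs();print(o['position'],o['ee_rot'],o['grip_width'],o['ft_force'],o['joint_pos'])
im,d,c=grab('wrist','w21');cv2.imwrite('pics/w21z.png',cv2.resize(im[120:330,220:500,::-1],None,fx=2.8,fy=2.8,interpolation=cv2.INTER_CUBIC))
E
```

```text
[0.55931771 0.02213517 0.18917291] [7.84814871e-01 6.19730260e-01 8.72652760e-05 1.26812542e-04] 0.2476014827940146 [ 0.51886258  0.3220946  -0.69899527] [ 0.37887465  0.26376272 -0.58405232  1.66003977  0.15157829  1.26303368
 -0.46929912]
```

View pics/w21z.png

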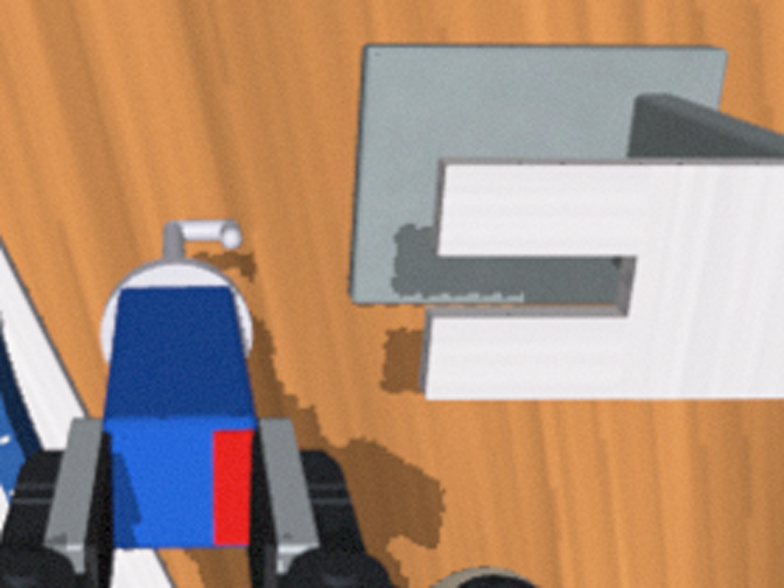

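```bash
python3 - <<'E'
from h import *
im,d,c=load('w21');P=cloud(c,d);z=P[...,2];hsv=cv2.cvtColor(im,cv2.COLOR_RGB2HSV)
f=lambda L:np.array(L)/2.8-.32+[220,120]
S=onplane(c,f([(440,255),(632,255),(428,316),(628,316)]),.115)[:,:2]; S2=onplane(c,f([(430,308),(632,305)]),.115)[:,:2]
print(S.round(4))
tcp=np.array([.5593,.0221]);a=2*np.arctan2(.61973,.78481);tx=np.array([np.cos(a),np.sin(a)]);ty=np.array([np.sin(a),-np.cos(a)])
print('rel tool x,y',[(((s-tcp)@tx).round(4),((s-tcp)@ty).round(4)) for s in list(S)+list(S2)])
t=np.zeros(z.shape,bool);t[255:320,255:313]=1
blue=(hsv[...,0]>100)&(hsv[...,0]<130)&(hsv[...,1]>130)&t
print('topz',np.nanmedian(z[blue&(z>.19)]), np.nanpercentile(z[blue],[50,90]))
q=P[(z>.06)&(z<.14)]; u=(q-np.r_[tcp,0])[:,:2]; r=np.c_[u@tx,u@ty,q[:,2]]
r=r[(abs(r[:,0])<.02)&(r[:,1]>-.02)&(r[:,1]<.03)]
for lo in np.arange(.06,.14,.01):
    k=r[(r[:,2]>=lo)&(r[:,2]<lo+.01)]
    if len(k): print(lo.round(2),len(k),k[:,:2].min(0).round(4),k[:,:2].max(0).round(4))
E
```

```text
[[ 0.6224  0.0172]
 [ 0.6673  0.0066]
 [ 0.6172  0.0024]
 [ 0.665  -0.009 ]]
rel tool x,y [(np.float64(0.0099), np.float64(0.0625)), (np.float64(0.0099), np.float64(0.1087)), (np.float64(-0.0057), np.float64(0.0609)), (np.float64(-0.0058), np.float64(0.11)), (np.float64(-0.0036), np.float64(0.0612)), (np.float64(-0.0029), np.float64(0.1106))]
topz 0.2044364208942665 [0.20443395 0.20542833]
0.06 21 [ 0.0013 -0.0032] [0.0046 0.0174]
0.07 174 [-0.0002 -0.004 ] [0.0052 0.0177]
0.08 32 [ 0.0022 -0.0038] [0.005  0.0153]
0.09 32 [ 0.0023 -0.0036] [0.0048 0.0022]
0.1 1 [ 0.0049 -0.0007] [ 0.0049 -0.0007]
0.13 8 [ 0.0124 -0.0117] [0.0173 0.0097]
```

>>> jog_arm(steps=[0.015,0,0.005,0.006,0,0.015,0,0.014,0.013,0,0.015,0,0.026,0.018,0,0.015,0,0.038,0.019,0,0.015,0,0.05,0.019,0,0.015,0,0.062,0.019,0,0.015,0,0.074,0.019,0,0.015,0,0.085,0.019,0,0.015,0,0.093,0.019,0,0.015,0,0.096,0.019,0])

```text
clock: 28.45
position: [0.6535, -0.0005, 0.1695]
ee_rot: [0.785, 0.62, -0.0, -0.0]
ft_force: [-0.2, -0.1, -1.7]
grip_width: 0.248
```

>>> jog_arm(steps=[0.015,0,0,0.001,0,0.015,0,0,0.002,0,0.015,0,0,0.003,0,0.015,0,0,0.004,0,0.015,0,0,0.005,0,0.015,0,0,0.005,0,0.015,0,0,0.005,0,0.015,0,0,0.005,0,0.015,0,0,0.005,0,0.015,0,0,0.005,0])

```text
clock: 29.45
position: [0.6527, -0.0002, 0.1651]
ee_rot: [0.785, 0.62, 0.0, 0.0]
ft_force: [0.5, -0.9, -1.3]
grip_width: 0.247
```

```bash
python3 - <<'E'
from h import *
o=manip.get_obs();print(o['position'],o['ee_rot'],o['grip_width'],o['ft_force'])
im,d,c=grab('wrist','w22')
im,d,c=grab('scene','s22');cv2.imwrite('pics/s22z.png',cv2.resize(im[160:310,230:400,::-1],None,fx=4,fy=4,interpolation=cv2.INTER_CUBIC))
E
```

```text
[ 6.52664929e-01 -1.87416748e-04  1.65076376e-01] [7.84829320e-01 6.19711970e-01 4.25716516e-05 9.89089584e-05] 0.24733110955547127 [ 0.4519449  -0.89841071 -1.33018479]
```

View pics/w22.png

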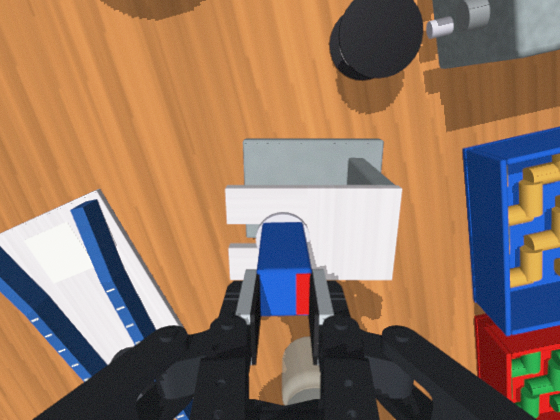

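View pics/s22z.png

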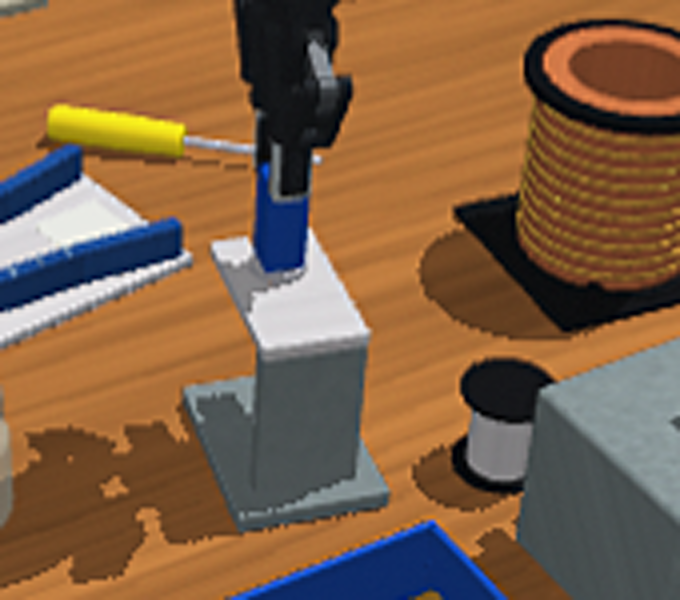

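>>> jog_arm(steps=[0.015,0,0,0.0005,0,0.015,0,0,0.001,0,0.015,0,0,0.001,0,0.03,0,0,0.001,0,0.045,0,0,0.001,0,0.06,0,0,0.001,0,0.075,0,0,0.001,0,0.085,0,0,0.001,0,0.085,0,0,0.001,0,0.085,0,0,0.001,0])

```text
clock: 30.55
position: [0.6527, -0.0002, 0.164]
ee_rot: [0.785, 0.62, 0.0, 0.0]
ft_force: [0.8, -0.7, 0.6]
grip_width: 0.995
```

```bash
python3 - <<'E'
from h import *
o=manip.get_obs();print(o['position'],o['grip_width'],o['ft_force'])
im,d,c=grab('wrist','w23')
E
```

```text
[ 6.52650061e-01 -1.79254658e-04  1.64025793e-01] 0.9948186104121778 [ 0.84606206 -0.71320588  0.64581497]
```

View pics/w23.png

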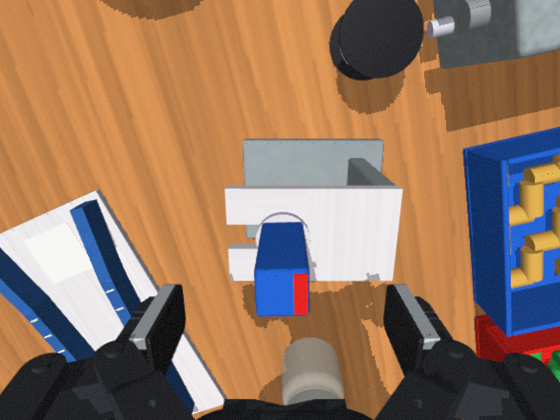

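Tool released and upright with its collar on the fork. Rise clear and check.

>>> jog_arm(steps=[0.085,0,0,-0.005,0,0.085,0,0,-0.015,0,0.085,0,0,-0.03,0,0.085,0,0,-0.05,0,0.085,0,0,-0.07,0,0.085,0,0,-0.09,0,0.085,0,0,-0.11,0,0.085,0,0,-0.13,0,0.085,0,0,-0.145,0,0.085,0,0,-0.15,0])

```text
clock: 31.6
position: [0.6531, 0.0001, 0.3167]
ee_rot: [0.785, 0.62, 0.001, 0.001]
ft_force: [-0.6, 0.2, 0.5]
grip_width: 0.995
```

```bash
python3 - <<'E'
from core import *
im,d,c=grab('wrist','w24');core('w24')
P=cloud(c,d);z=P[...,2];hsv=cv2.cvtColor(im,cv2.COLOR_RGB2HSV)
m=((hsv[...,0]>100)&(hsv[...,0]<130)&(hsv[...,1]>130)|((hsv[...,0]<8)&(hsv[...,1]>150)))&(z>.172)&(z<.19)
q=P[m];q=q[(abs(q[:,0]-.65)<.03)&(abs(q[:,1])<.03)];print(len(q),cv2.minAreaRect((q[:,:2]*1000).astype(np.float32)),np.median(q[:,2]),q[:,2].std())
f=P[(hsv[...,1]<40)&(abs(z-.115)<.004)];f=f[(abs(f[:,0]-.65)<.1)&(abs(f[:,1])<.06)];print(np.median(f[:,2]))
im,d,c=grab('scene','s24');cv2.imwrite('pics/s24z.png',cv2.resize(im[120:320,150:420,::-1],None,fx=2.9,fy=2.9,interpolation=cv2.INTER_CUBIC))
E
```

```text
w24 core [ 0.4793 -0.1596] R 6.4 n 12 z 0.0562 gauge x,y mm 61.6 24.8
shank gauge -69.3 223.1 tcp [6.531e-01 1.000e-04 3.162e-01] yaw hook -13.4 [-0.3  0.6  1.5] clk 31.65
677 ((652.9786987304688, 2.1901140213012695), (23.741836547851562, 22.790180206298828), 78.63861846923828) 0.1797021207379355 0.0015000804765243412
0.11481982892291565
```

View pics/w24.png

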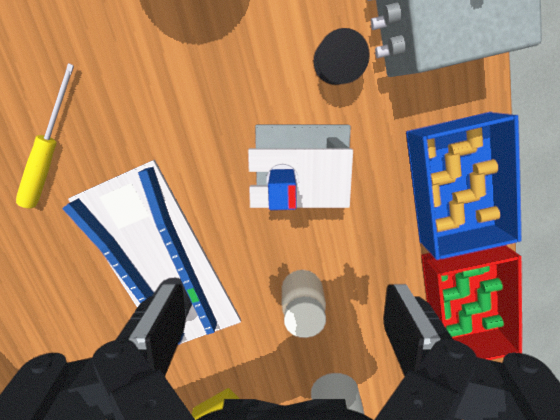

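View pics/s24z.png

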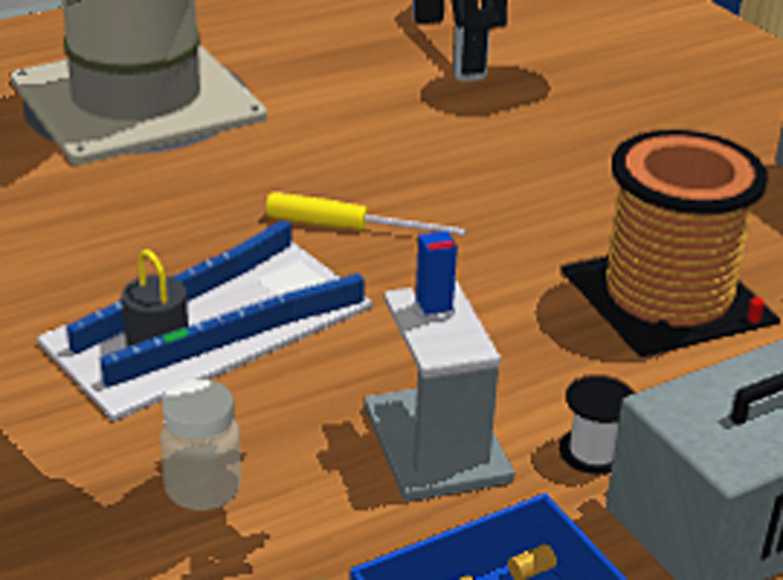

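```bash
python3 - <<'E'
from core import *
im,d,c=load('s24');P=cloud(c,d);q=P.reshape(-1,3);hsv=cv2.cvtColor(im,cv2.COLOR_RGB2HSV).reshape(-1,3)
k=(q[:,2]>.052)&(q[:,2]<.064)&(hsv[:,1]<70)&(abs(q[:,0]-.453)<.05)&(abs(q[:,1]+.154)<.05)
t=q[k];r=cv2.minEnclosingCircle((t[:,:2]*1000).astype(np.float32));print(k.sum(),r,t[:,2].mean())
manip.hand_in()
E
```

```text
206 ((453.89532470703125, -156.9073486328125), 29.122282028198242) 0.058520527835889666
the job is handed in; nothing more can be done
```

I took the hook tool from its rack, lifted the core out of the coil by its loop and set it on the white square. I then pushed it low along the slot with the hook tip, up to about 9 N. I hung the tool back up, raised the open gripper clear and handed the job in at about 32 s; no verdict is reported.

**Core:** after the tool backed off, the wrist camera put the core's axis about 52 mm along the gauge and 0.1 mm off its middle. Its top stood at 58 mm, which fits an upright core resting on the base. A rougher scene-camera reading agreed to within about 3 mm.

**Tool:** its measured centre was within 1 mm of the rack place, and the top of its handle was at 0.180 m, so the collar is on the fork. The tool looked upright in the pictures.

**Checks that failed or disagreed:**
- The last wrist-camera reading of the core was useless because a finger blocked the view.
- While pushing, the measured distance from tool to core was about 4 mm shorter than the tool's geometry says. I did not find the cause and relied on camera readings relative to the gauge.
- I did not measure the other objects at the end; in the last pictures I saw none out of place, but the mug, meter and small plain core were not fully in view.

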